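# Rack the mounting plate, then present the valve ball on its tray

### The job

Take the flat aluminium mounting plate that leans on the handle of the red tray and stand it upright on its short edge, all the way down in one of the two empty slots of the blue rack, and let it go. Then lift the tray by its black handle without letting the loose brass valve ball leave its pocket, carry it over the middle of the green mat and finish while still holding it there, level, still and at least 12 cm above the mat. Leave the copper plate and the small parts on the bench where they are.

Things in the scene. Friction and masses are not known exactly. Their poses are not given: they have to be found in the camera images.
- plate_mid (a point): Centre of the loose aluminium plate, 150 x 90 x 5 mm, about 0.18 kg. Axes: z along its 150 mm length (towards the edge that starts up), y along its 90 mm width, x through its thickness. It leans about 25 degrees off upright; the 60 mm at its top end stick out past the tray's handle and can be pinched across the thickness, along the lean.
- tray_handle (a point): Middle of the upright black rib handle of the loose red tray, 58 mm above the tray's underside and 22 mm below the rib's top. The rib is 12 mm thick (x) and 50 mm wide (y), at the centre of the tray. Axes: z up when the tray is level; the ball pocket is on the -x side (towards the robot), the plate starts on the +x side.
- tray_pocket (a point): Where the ball's centre is when it rests in the middle of its pocket: 43 mm from the handle's mid-plane on the tray's -x side, 19 mm above the tray's underside. The pocket is a white ring on the deck with inner diameter 34 mm and a rim only 3 mm high.
- ball_center (a point): Centre of the loose brass-coloured valve ball, 26 mm in diameter, 0.07 kg, free to roll in the pocket; it tips out over the rim if the tray tilts about 35 degrees or is jerked.
- tray: The red tray as a whole, about 0.35 kg: flat deck 140 (x) x 100 (y) x 6 mm with the rib handle on its centre. Origin at the centre of its underside, axes as for tray_handle.
- plate: The aluminium plate as a whole; origin at the middle of its lower short edge, axes as for plate_mid. At the start this edge stands on the tray's deck against a 6 mm high ledge on the tray's +x side, and the top leans towards the robot over the top of the handle.
- slot0 (a point): Middle of the floor of an empty slot of the fixed blue rack, 12 mm above the bench; the slot nearest the robot. Rack 145 x 110 mm (x, y); its three parallel slots, 44 mm apart, run along point y, are 8 mm wide (x), 100 mm long, 40 mm deep, open at both ends, with rounded lips 52 mm above the bench.
- slot1 (a point): The same for the second empty slot, the middle one of the rack.
- spare_plate: Loose copper plate, 85 mm tall x 90 x 5 mm, standing in the third slot (44 mm beyond the middle one), its top 97 mm above the bench; leave it. Origin at the middle of its lower edge.
- mat_top (a point): Centre of the top of the fixed green mat, 160 x 130 mm (x, y), 3 mm thick, lying flat on the bench.
- elbow: Loose copper pipe elbow, about 65 x 65 mm, 32 mm high, lying on the bench; leave it.
- tape: Loose white roll of tape, 64 mm in diameter, 19 mm high; leave it.
- driver: Loose screwdriver lying on the bench; leave it.
Things that resemble listed ones, but are neither listed nor needed, are in the scene too. What is meant by the plate is not brown, pink or purple, and is the smaller of those in its own colour.

How it is judged:
By the outcome, as a careful person would: the job done as asked, in the order asked, and still so for the second after the job is handed in, while the arm keeps its last pose, push and grip.
It also fails if it takes over 59 s, if anything falls off the work surface, if the arm or the gripper's body presses on something with over 40 N, if the wrist force passes 120 N, or if a joint passes its speed limit or range.

### The arm

A 6-joint arm with a two-finger parallel gripper is mounted at the origin on the work surface. World frame = base frame: x ahead of the robot, y to its left, z up, the work surface at z = 0. Lengths are in mm, angles in rad, forces in N, time in s.
With the tool pointing down it reaches from about 350 to 850 mm from the base axis. Payload 8.1 kg.
Tool frame: the origin (TCP) lies midway between the tips of the shut fingers; the grasp point (between the pads) lies 19 mm behind it; z points along the fingers, y is the direction in which the jaws open and shut (so a half turn about z gives the same grasp; the last joint's range is limited). The gripper opens to 93 mm and grips with 3 to 60 N. Pads are 15 mm wide; open, the fingers measure 128 mm over their backs; the gripper's body (75 mm by 188 mm) begins 65 mm behind the grasp point.
Start: joints at [-1.417, 0.13, 1.488, -0, 1.523, -0.085], TCP at [141.942, -582.973, 218.635] pointing down, gripper open.
Joint ranges: [-2.96, 2.96], [-0.89, 2.26], [0.02, 2.5], [-1.34, 4.48], [0, 2.73], [-2.66, 2.66]. Speed limits (rad/s): [2.39, 2.39, 2.79, 3.14, 3.14, 3.14].

### API

Orientations are given as a 3x3 rotation matrix whose columns are the frame's x, y, z axes.
In Python, from station import bot, viewer, workorder gives the robot as it stands.
- The arm moves only by the shell command python3 -m pendant 'ROWS' [FORCE]. ROWS is a JSON object of lists of equal length, an entry for each row: "claw": the closure in counts, from 0 (fully open) to 255 (shut); "offset": the shift along the tool's x, y, z in units of 30 mm (1.0 is 30 mm), a list of three; "dr": the turn, a rotation vector about the tool's x, y, z in units of 6 degrees (1.0 is 6 degrees), a list of three. A call has 1 to 10 rows; each row shifts and turns the commanded pose from where the row before left it, along the tool's axes as they then stand; what a row does not reach is not made up. A row lasts 1/12 s, in which the tool goes at most 41.7 mm and 7.16 degrees, less where a joint would pass 70% of its speed; a pose out of reach is approached as far as the arm can. A call is refused whole if a number of a shift passes 1 or a number of a turn 1, either way. A call with a gripper value outside its range is refused whole. The fingers move at their own pace and stop on an object; FORCE is the grip in N (left out, the last holds). Time passes only in rows, so rows that do not move let the fingers close. It gives the time, the measured TCP pose, the force and the opening at its end, in the units of the state.
- bot.read_state(): the state, without advancing time (a new reading comes with each control period).
- viewer.read_camera(name): name is "side" or "top" or "wrist"; returns a dict with "image" (480x640x3 uint8, red, green, blue), "fx", "fy", "cx", "cy" (pixels), "R" (3x3) and "t" (3): a world point X has camera coordinates R X + t; the wrist camera has in their place "hand_eye" (4x4, takes a point from camera to tool coordinates, whose origin is the TCP and whose axes are the flange's). Camera axes: x right, y down, z forward; pixel columns grow to the right and rows downward; lengths in mm; the calibration is good to about 2 mm. A picture is of the moment at which its call begins: read the wrist's pose just before it. There is no depth.
- workorder.hand_in(): hands the job in, once; it reports no verdict.
Trained networks look in the newest picture that a camera, given by its name, has taken for a name from the list of things; names that differ only in an ending like _2 or _b are one class to them, and where a whole thing is asked for, a point or a joint stands for the part that bears it (a point fixed in the world has none). Each returns a list of dicts, best first, with "confidence" (0 to 1); they miss things now and then, are a little off and sometimes report something else, mostly with a low value. They report only what shows in the picture. A call takes as long as a camera call. They do not tell look-alikes from the thing itself.
- viewer.recognise(thing, camera): "point" ([column, row] in pixels, amid what is visible of it).
- viewer.silhouettes(thing, camera): "mask" (480x640 bool, what is visible of it) and "point" ([column, row] in pixels, amid what is visible of it).
- viewer.mark_of(thing, camera): "point" ([column, row] in pixels: a listed point, or the origin of a listed thing).
The state is a dict: "t": time; "q": joint angles; "dq": joint speeds; "tau": joint torques, N m; "ee_pos": TCP position; "ee_rot": TCP orientation; "ft_force": force on the tool from outside, world axes, zero at the start; "moment": the same for the moment, N m; "finger_gap": opening from 0.0 (shut) to 1.0 (fully open).
Only numpy, scipy, OpenCV 4.12 (cv2) and the standard library are available. Lean on these libraries where they do the work, as an engineer would, in place of code of your own. Each camera call takes 0.05 s, during which the arm holds its last target.

## Working session

There is one attempt and no reset: what is moved stays moved. The work goes in short steps, Python scripts to look and compute and a shell command to move; the robot and the scene stay as the last step left them, time stands still between calls to the robot, and variables do not carry over. Pictures are saved under pics/ and viewed, and the job is handed in when it is done.

```bash
ls; mkdir -p pics
python3 - <<'E'
from station import bot, viewer
import cv2
s=bot.read_state(); print(s)
for n in ("side","top","wrist"):
    c=viewer.read_camera(n); cv2.imwrite(f"pics/{n}0.png",c["image"][:,:,::-1]); print(n,{k:v for k,v in c.items() if k!="image"})
E
```

```text
pics
{'t': 0.0, 'q': array([-1.41742288e+00,  1.31165554e-01,  1.48928086e+00, -2.22711000e-05,
        1.52300834e+00, -8.54139600e-02]), 'dq': array([-0.00121651, -0.00045057,  0.00045062,  0.00204533,  0.00060311,
        0.00137374]), 'tau': array([-4.88038386e-04, -5.59834599e+01, -4.91770864e+01,  7.67014339e-02,
        3.54191009e-02, -2.00251811e-04]), 'ee_pos': array([ 141.83158959, -582.40108937,  217.58397105]), 'ee_rot': array([[ 9.71625261e-01,  2.36525387e-01, -3.06463162e-04],
       [ 2.36525546e-01, -9.71623534e-01,  1.83684486e-03],
       [ 1.36693621e-04, -1.85721123e-03, -9.99998266e-01]]), 'ft_force': array([ 0.9983477 , -0.47060396,  0.09565486]), 'moment': array([-0.02085876,  0.01719825,  0.00127211]), 'finger_gap': 1.0003136534447523}
side {'fx': 540.7955501139885, 'fy': 540.7955501139885, 'cx': 324.44781496223214, 'cy': 245.7027617293654, 'R': array([[-0.99646131, -0.08397871,  0.00352711],
       [-0.05017625,  0.5606593 , -0.82652495],
       [ 0.067433  , -0.82377711, -0.56288904]]), 't': array([ 484.46641377,   48.81055188, 1263.08767604])}
top {'fx': 461.9928151260186, 'fy': 461.9928151260186, 'cx': 318.23973910490224, 'cy': 240.67181624277325, 'R': array([[-0.00499359, -0.99986539,  0.01562894],
       [-0.99582727,  0.00354804, -0.0911891 ],
       [ 0.09112138, -0.01601909, -0.99571094]]), 't': array([  28.8982465 ,  475.95677909, 1184.56401154])}
wrist {'fx': 377.98318299524936, 'fy': 377.98318299524936, 'cx': 323.92632553978905, 'cy': 241.85955588555493, 'hand_eye': array([[ 6.55524092e-04, -9.68773669e-01, -2.47945859e-01,
         6.87986709e+01],
       [ 9.99999628e-01,  7.74137879e-04, -3.80891805e-04,
         7.02999720e-01],
       [ 5.60942232e-04, -2.47945517e-01,  9.68773816e-01,
        -1.66297061e+02],
       [ 0.00000000e+00,  0.00000000e+00,  0.00000000e+00,
         1.00000000e+00]])}
```

View pics/side0.png

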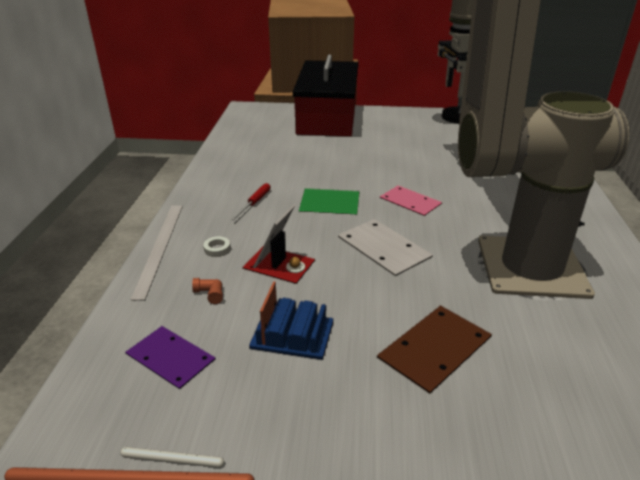

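View pics/top0.png

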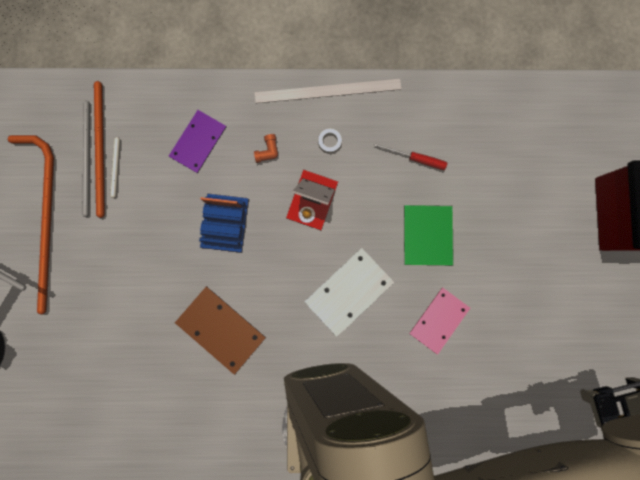

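View pics/wrist0.png

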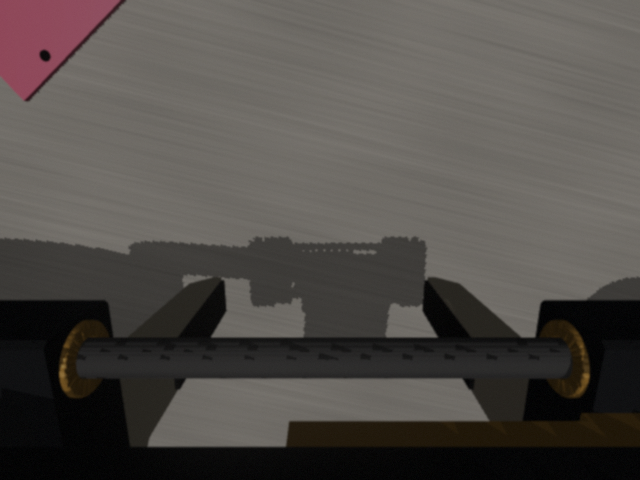

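Run:
```python
from station import viewer
for cam in ("side","top"):
  viewer.read_camera(cam)
  for n in "plate_mid tray_handle tray_pocket ball_center tray plate slot0 slot1 spare_plate mat_top".split():
    print(cam,n,[(round(float(d["confidence"]),2),[round(float(v)) for v in d["point"]]) for d in viewer.mark_of(n,cam)][:4])
```

```text
side plate_mid [(0.96, [170, 357]), (0.78, [276, 236]), (0.77, [430, 346]), (0.62, [382, 244])]
side tray_handle [(0.69, [276, 244])]
side tray_pocket [(0.71, [296, 264]), (0.54, [252, 209])]
side ball_center [(0.47, [294, 261])]
side tray [(0.93, [277, 264]), (0.71, [261, 255])]
side plate [(0.97, [265, 255]), (0.83, [465, 321]), (0.74, [386, 190]), (0.7, [198, 371])]
side slot0 [(0.9, [315, 336])]
side slot1 [(0.9, [315, 336])]
side spare_plate [(0.58, [271, 331])]
side mat_top [(0.7, [331, 202])]
top plate_mid [(0.94, [345, 289]), (0.91, [438, 323]), (0.85, [199, 144]), (0.72, [219, 328])]
top tray_handle [(0.84, [310, 197]), (0.35, [313, 187]), (0.32, [430, 237])]
top tray_pocket [(0.58, [305, 213])]
top ball_center [(0.49, [307, 213])]
top tray [(0.8, [312, 199])]
top plate [(0.94, [375, 262]), (0.73, [317, 185]), (0.67, [456, 296]), (0.66, [255, 358])]
top slot0 [(0.72, [222, 238]), (0.65, [224, 221])]
top slot1 [(0.72, [222, 238]), (0.65, [224, 221])]
top spare_plate [(0.78, [224, 205])]
top mat_top [(0.94, [430, 239])]
```

The top picture shows the tray at about (312,200) with the ball at (306,213) and the plate leaning at (315,187). The rack is at (224,222) with the copper plate at its far side, and the mat is at (430,237). Next I'll triangulate these.

```bash
cat > h.py <<'E'
import numpy as np, cv2
from station import bot, viewer
def cam(n):
    s=bot.read_state(); c=viewer.read_camera(n)
    if n=="wrist":
        T=np.eye(4);T[:3,:3]=s["ee_rot"];T[:3,3]=s["ee_pos"]
        M=np.linalg.inv(T@c["hand_eye"]); c["R"]=M[:3,:3];c["t"]=M[:3,3]
    c["K"]=np.array([[c["fx"],0,c["cx"]],[0,c["fy"],c["cy"]],[0,0,1]])
    return c
def proj(c,X):
    p=(c["K"]@(c["R"]@np.atleast_2d(X).T+c["t"][:,None])).T
    return p[:,:2]/p[:,2:]
def ray(c,p):
    d=c["R"].T@np.linalg.inv(c["K"])@np.array([p[0],p[1],1.]); o=-c["R"].T@c["t"]; return o,d
def onz(c,p,z):
    o,d=ray(c,p); return o+d*(z-o[2])/d[2]
def tri(cs,ps):
    A=[];b=[]
    for c,p in zip(cs,ps):
        P=c["K"]@np.c_[c["R"],c["t"]]
        for i in (0,1):
            r=p[i]*P[2]-P[i]; r/=np.linalg.norm(r[:3]); A.append(r[:3]);b.append(-r[3])
    return np.linalg.lstsq(np.array(A),np.array(b),rcond=None)[0]
E
python3 - <<'E'
from h import *
T=cam("top");S=cam("side")
np.set_printoptions(precision=1,suppress=True)
def m(n,c): return [ (d["confidence"],d["point"]) for d in viewer.mark_of(n,c)]
for n,z in (("tray_handle",58),("tray_pocket",19),("ball_center",19),("tray",0),("spare_plate",12),("mat_top",3)):
    a=m(n,"top");b=m(n,"side")
    if a and b: print(n,tri([T,S],[a[0][1],b[0][1]]),onz(T,a[0][1],z),onz(S,b[0][1],z))
for p in m("slot0","top"): print("slot",onz(T,p[1],12))
I=T["image"].astype(int)
for n,f,z in (("red",lambda r,g,b:(r>100)&(g<60)&(b<60),6),("blue",lambda r,g,b:(b>60)&(r<50)&(g<90),6),("green",lambda r,g,b:(g>90)&(r<60),3)):
    M=f(I[...,0],I[...,1],I[...,2]); M[:,480:]=0; M[:160 if n!="x" else 0]=0; M[260:]=0
    if n!="green": M[:,400:]=0
    ys,xs=np.nonzero(M); W=np.array([onz(T,(x,y),z) for x,y in zip(xs,ys)])[:,:2].astype(np.float32)
    print(n,len(xs),cv2.minAreaRect(W))
big=lambda im,x,y,w,h,k:cv2.resize(im[y:y+h,x:x+w,::-1],None,fx=k,fy=k,interpolation=cv2.INTER_CUBIC)
cv2.imwrite("pics/c1.png",np.vstack([big(T["image"],190,160,160,100,4.5),]))
cv2.imwrite("pics/c2.png",np.vstack([big(S["image"],230,200,120,160,3.7),]))
E
```

```text
tray_handle [585.4  48.4  60. ] [581.9  48.2  58. ] [589.8  44.7  58. ]
tray_pocket [545.   56.6  14.4] [543.6  56.6  19. ] [544.7  62.7  19. ]
ball_center [547.1  59.9  20.2] [549.  60.  19.] [545.7  58.5  19. ]
tray [595.   45.4  -7. ] [592.7  45.3   0. ] [594.2  54.5   0. ]
spare_plate [570.8 276.3  12.3] [569.  276.2  12. ] [572.9 275.6  12. ]
mat_top [ 492.6 -275.3   -3.6] [ 488.4 -273.6    3. ] [ 495.4 -264.3    3. ]
slot [485.2 285.3  12. ]
slot [534.1 279.7  12. ]
red 855 ((563.5693969726562, 359.41650390625), (762.1797485351562, 263.7588806152344), 89.95610809326172)
blue 1753 ((526.2246704101562, 277.71917724609375), (111.78913116455078, 140.42822265625), 83.41608428955078)
green 2500 ((498.6539001464844, -266.4208679199219), (123.5790786743164, 143.59310913085938), 88.7296371459961)
```

View pics/c1.png

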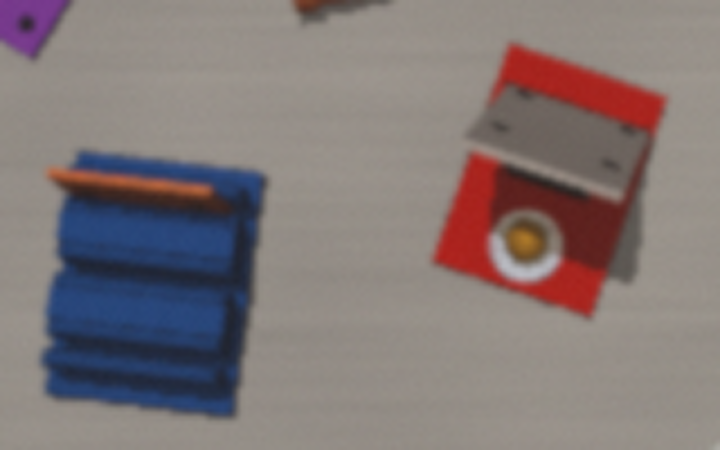

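View pics/c2.png

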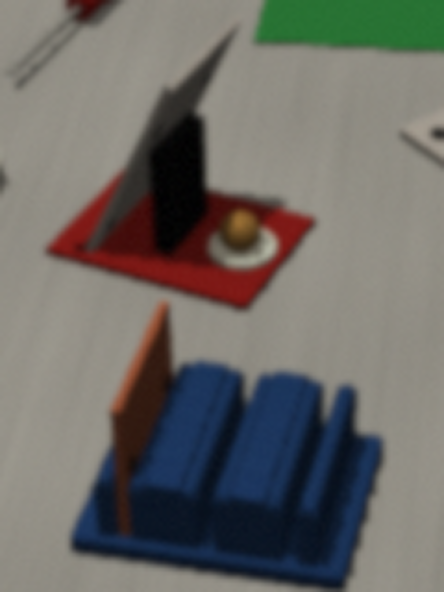

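```bash
cat >> h.py <<'E'
from scipy.spatial.transform import Rotation as Ro
from scipy.optimize import least_squares
np.set_printoptions(precision=2,suppress=True)
def fitrect(c,pix,w,h,z):
    # corners order: (+x+y),(+x-y),(-x-y),(-x+y)
    L=np.array([[w,h],[w,-h],[-w,-h],[-w,h]])/2
    W=np.array([onz(c,p,z)[:2] for p in pix]); m=W.mean(0)
    f=lambda v:(v[:2]+L@np.array([[np.cos(v[2]),np.sin(v[2])],[-np.sin(v[2]),np.cos(v[2])]])-W).ravel()
    r=least_squares(f,[m[0],m[1],0]); return r.x[:2],np.degrees(r.x[2]),np.abs(r.fun).max()
def rz(d): return Ro.from_euler("z",d,degrees=True).as_matrix()
def plan(p0,R0,p1,R1,n=None):
    """rows from pose0 to pose1"""
    w=Ro.from_matrix(R0.T@R1).as_rotvec(degrees=True)
    d=p1-p0
    k=n or int(np.ceil(max(np.abs(w).max()/6,np.linalg.norm(d)/29.5,1)))
    R=R0.copy(); off=[];dr=[]
    for i in range(k):
        off.append(np.round(R.T@d/k/30,3).tolist()); dr.append(np.round(w/k/6,3).tolist())
        R=R@Ro.from_rotvec(w/k,degrees=True).as_matrix()
    print(k,"rows"); 
    for i in range(0,k,10): print(str(off[i:i+10]).replace(" ","")); print(str(dr[i:i+10]).replace(" ",""))
    print("check",)
E
python3 - <<'E'
from h import *
T=cam("top")
P=np.array([(512,42),(667,97),(592,318),(433,263)])/4.5+[190,160]
t=fitrect(T,P,140,100,6);print("tray",t)
P=np.array([(80,152),(265,175),(235,415),(47,395)])/4.5+[190,160]
for z in (0,6,12): print("rack",z,fitrect(T,P,145,110,z))
s=bot.read_state()
# view pose: tool down, yaw 90+tray yaw, tool x=+y
R1=np.array([[0,1,0],[1,0,0],[0,0,-1.]]); 
plan(s["ee_pos"],s["ee_rot"],np.array([560,100,360.]),R1)
E
```

```text
tray (array([586.76,  41.42]), np.float64(-19.355917725304373), np.float64(1.2566252955004558))
rack 0 (array([526.05, 274.54]), np.float64(-6.675474694111753), np.float64(0.7926764507755024))
rack 6 (array([525.26, 273.42]), np.float64(-6.675474128691863), np.float64(1.1108405730196864))
rack 12 (array([524.48, 272.3 ]), np.float64(-6.675474648577375), np.float64(1.4290035026141368))
28 rows
[[0.676,-0.672,-0.168],[0.707,-0.639,-0.168],[0.737,-0.605,-0.168],[0.765,-0.569,-0.168],[0.791,-0.532,-0.168],[0.815,-0.494,-0.168],[0.838,-0.455,-0.168],[0.858,-0.414,-0.168],[0.877,-0.373,-0.168],[0.894,-0.331,-0.168]]
[[-0.0,-0.0,-0.454],[-0.0,-0.0,-0.454],[-0.0,-0.0,-0.454],[-0.0,-0.0,-0.454],[-0.0,-0.0,-0.454],[-0.0,-0.0,-0.454],[-0.0,-0.0,-0.454],[-0.0,-0.0,-0.454],[-0.0,-0.0,-0.454],[-0.0,-0.0,-0.454]]
[[0.909,-0.288,-0.168],[0.921,-0.245,-0.168],[0.932,-0.2,-0.168],[0.94,-0.156,-0.168],[0.947,-0.111,-0.168],[0.951,-0.066,-0.168],[0.953,-0.021,-0.168],[0.953,0.025,-0.168],[0.951,0.07,-0.168],[0.946,0.115,-0.168]]
[[-0.0,-0.0,-0.454],[-0.0,-0.0,-0.454],[-0.0,-0.0,-0.454],[-0.0,-0.0,-0.454],[-0.0,-0.0,-0.454],[-0.0,-0.0,-0.454],[-0.0,-0.0,-0.454],[-0.0,-0.0,-0.454],[-0.0,-0.0,-0.454],[-0.0,-0.0,-0.454]]
[[0.94,0.16,-0.168],[0.931,0.205,-0.168],[0.92,0.249,-0.168],[0.907,0.292,-0.168],[0.893,0.335,-0.168],[0.876,0.377,-0.168],[0.857,0.418,-0.168],[0.836,0.458,-0.168]]
[[-0.0,-0.0,-0.454],[-0.0,-0.0,-0.454],[-0.0,-0.0,-0.454],[-0.0,-0.0,-0.454],[-0.0,-0.0,-0.454],[-0.0,-0.0,-0.454],[-0.0,-0.0,-0.454],[-0.0,-0.0,-0.454]]
check
```

```bash
python3 -m pendant '{"claw":[0,0,0,0,0,0,0,0,0,0],"offset":[[0.68,-0.67,-0.17],[0.71,-0.64,-0.17],[0.74,-0.6,-0.17],[0.77,-0.57,-0.17],[0.79,-0.53,-0.17],[0.82,-0.49,-0.17],[0.84,-0.45,-0.17],[0.86,-0.41,-0.17],[0.88,-0.37,-0.17],[0.89,-0.33,-0.17]],"dr":[[0,0,-0.45],[0,0,-0.45],[0,0,-0.45],[0,0,-0.45],[0,0,-0.45],[0,0,-0.45],[0,0,-0.45],[0,0,-0.45],[0,0,-0.45],[0,0,-0.45]]}'
python3 -m pendant '{"claw":[0,0,0,0,0,0,0,0,0,0],"offset":[[0.91,-0.29,-0.17],[0.92,-0.25,-0.17],[0.93,-0.2,-0.17],[0.94,-0.16,-0.17],[0.95,-0.11,-0.17],[0.95,-0.07,-0.17],[0.95,-0.02,-0.17],[0.95,0.03,-0.17],[0.95,0.07,-0.17],[0.95,0.12,-0.17]],"dr":[[0,0,-0.45],[0,0,-0.45],[0,0,-0.45],[0,0,-0.45],[0,0,-0.45],[0,0,-0.45],[0,0,-0.45],[0,0,-0.45],[0,0,-0.45],[0,0,-0.45]]}'
python3 -m pendant '{"claw":[0,0,0,0,0,0,0,0,0],"offset":[[0.94,0.16,-0.17],[0.93,0.2,-0.17],[0.92,0.25,-0.17],[0.91,0.29,-0.17],[0.89,0.33,-0.17],[0.88,0.38,-0.17],[0.86,0.42,-0.17],[0.84,0.46,-0.17],[0,0,0]],"dr":[[0,0,-0.45],[0,0,-0.45],[0,0,-0.45],[0,0,-0.45],[0,0,-0.45],[0,0,-0.45],[0,0,-0.45],[0,0,-0.45],[0,0,0]]}'
python3 - <<'E'
from h import *
c=cam("wrist"); cv2.imwrite("pics/w1.png",c["image"][:,:,::-1]); s=bot.read_state(); print(s["t"],s["ee_pos"],s["ee_rot"],s["q"])
for n in "tray_handle tray_pocket ball_center tray plate plate_mid slot0 spare_plate".split():
    print(n,[(round(float(d["confidence"]),2),[round(float(v)) for v in d["point"]]) for d in viewer.mark_of(n,"wrist")][:4])
E
```

```text
t: 2.88
ee_pos: [293.2, -338.6, 270.0]
ee_rot: [[0.757, 0.653, 0.0], [0.653, -0.757, -0.0], [0.0, 0.001, -1.0]]
ft_force: [0.3, 0.1, -0.9]
finger_gap: 0.996
t: 3.72
ee_pos: [444.1, -95.4, 321.1]
ee_rot: [[0.378, 0.926, 0.001], [0.926, -0.378, -0.0], [-0.0, 0.001, -1.0]]
ft_force: [0.3, -0.2, -0.6]
finger_gap: 1.0
t: 4.47
ee_pos: [566.4, 101.4, 361.4]
ee_rot: [[0.006, 1.0, 0.0], [1.0, -0.006, 0.002], [0.002, 0.0, -1.0]]
ft_force: [0.9, 0.4, 0.0]
finger_gap: 1.001
4.5167 [565.62  99.55 361.14] [[ 0.01  1.   -0.  ]
 [ 1.   -0.01  0.  ]
 [ 0.   -0.   -1.  ]] [0.08 0.05 1.32 0.   1.78 0.09]
tray_handle [(0.68, [342, 248]), (0.38, [365, 247])]
tray_pocket [(0.73, [313, 229]), (0.5, [410, 399])]
ball_center [(0.82, [312, 230])]
tray [(0.69, [342, 236])]
plate [(0.92, [226, 342]), (0.84, [32, 123]), (0.6, [183, 459]), (0.57, [371, 251])]
plate_mid [(0.77, [175, 298]), (0.71, [69, 54]), (0.67, [348, 256]), (0.63, [144, 435])]
slot0 [(0.84, [291, 57]), (0.69, [253, 55]), (0.3, [311, 228])]
spare_plate [(0.76, [324, 58])]
```

View pics/w1.png

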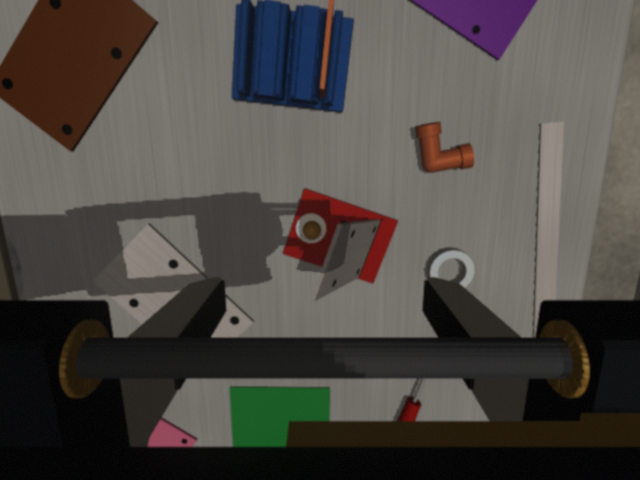

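```bash
python3 -m pendant '{"claw":[0,0,0,0,0,0,0,0,0],"offset":[[0.95,-0.15,0.2],[0.95,-0.15,0.2],[0.95,-0.15,0.2],[0.95,-0.15,0.2],[0.95,-0.15,0.2],[0.95,-0.15,0.2],[0.95,-0.15,0.2],[0,0,0],[0,0,0]],"dr":[[0,0,0],[0,0,0],[0,0,0],[0,0,0],[0,0,0],[0,0,0],[0,0,0],[0,0,0],[0,0,0]]}'
python3 - <<'E'
from h import *
c=cam("wrist"); cv2.imwrite("pics/w2.png",c["image"][:,:,::-1]); s=bot.read_state(); print(s["t"],s["ee_pos"],s["ee_rot"],s["q"])
np.savez("w2.npz",R=c["R"],t=c["t"],K=c["K"],im=c["image"])
for n in "slot0 spare_plate".split():
    for d in viewer.mark_of(n,"wrist"): print(n,d["confidence"],d["point"],onz(c,d["point"],12))
im=cv2.resize(c["image"][60:300,200:480,::-1],None,fx=2.5,fy=2.5,interpolation=cv2.INTER_CUBIC);cv2.imwrite("pics/w2c.png",im)
E
```

```text
t: 5.67
ee_pos: [535.2, 298.1, 318.7]
ee_rot: [[0.011, 1.0, -0.001], [1.0, -0.011, -0.001], [-0.001, -0.001, -1.0]]
ft_force: [-0.2, -0.8, -0.4]
finger_gap: 0.999
5.7167 [535.75 297.09 319.33] [[ 0.01  1.   -0.  ]
 [ 1.   -0.01 -0.  ]
 [-0.   -0.   -1.  ]] [ 0.42  0.15  1.29 -0.    1.71  0.43]
slot0 0.93 [318.4, 218.4] [528.16 275.74  12.  ]
slot0 0.7 [282.7, 212.4] [483.05 283.89  12.  ]
spare_plate 0.82 [349.5, 219.1] [567.7  274.45  12.  ]
```

View pics/w2c.png

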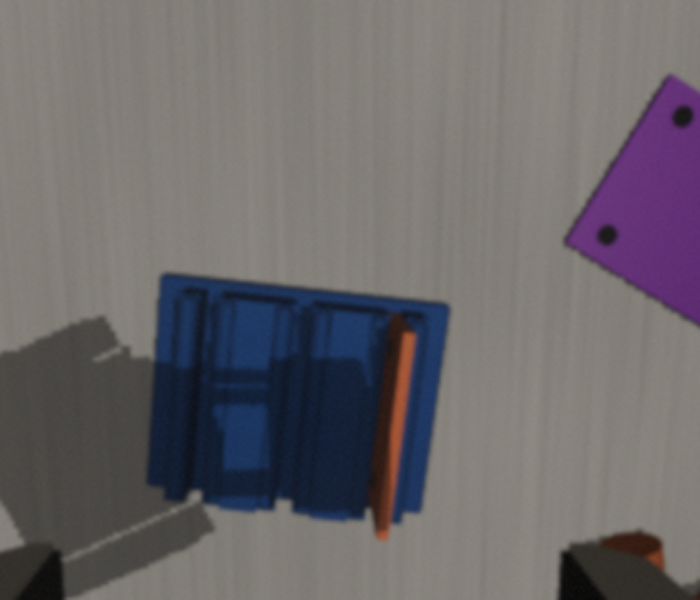

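```bash
cat > ov.py <<'E'
from h import *
import sys
d=np.load("w2.npz"); c={k:d[k] for k in d.files}
P=np.array([(450,303),(418,515),(148,487),(162,273)],float)/2.5+[200,60]
P=P[[3,0,1,2]]; P=P[[1,2,3,0]]  # +x is right(image), +y is up
# corners (+x+y)=right-top,(+x-y)=right-bottom,(-x-y)=left-bottom,(-x+y)=left-top
P=np.array([(450,303),(418,515),(148,487),(162,273)],float)/2.5+[200,60]
for z in (0,12): print(z,fitrect(c,P,145,110,z))
x,y,a=[float(v) for v in sys.argv[1:4]]
im=cv2.resize(c["im"][60:300,200:480,::-1],None,fx=2.5,fy=2.5,interpolation=cv2.INTER_CUBIC)
def ln(A,B,col):
    q=[(x,y,0)+rz(a)@np.array(v,float) for v in (A,B)]
    p=(proj(c,np.array(q))-[200,60])*2.5+1.0
    cv2.line(im,tuple(np.int32(p[0]*8)),tuple(np.int32(p[1]*8)),col,1,cv2.LINE_AA,3)
for sx in (-44,0,44):
  for e in (-4,4):
    ln((sx+e,-50,52),(sx+e,50,52),(0,255,255))
  ln((sx,-50,12),(sx,50,12),(0,255,0))
r=[(72.5,55),(72.5,-55),(-72.5,-55),(-72.5,55)]
for i in range(4): ln(r[i]+(12,),r[(i+1)%4]+(12,),(255,255,255))
for i in range(4): ln(r[i]+(0,),r[(i+1)%4]+(0,),(128,128,128))
cv2.imwrite(sys.argv[4],im)
E
python3 ov.py 525.5 274.5 -7 pics/ov1.png
```

```text
0 (array([527.24, 272.62]), np.float64(-6.688243979301836), np.float64(1.9685338827614487))
12 (array([527.48, 274.93]), np.float64(-6.688244427402162), np.float64(1.7076410747937416))
```

View pics/ov1.png

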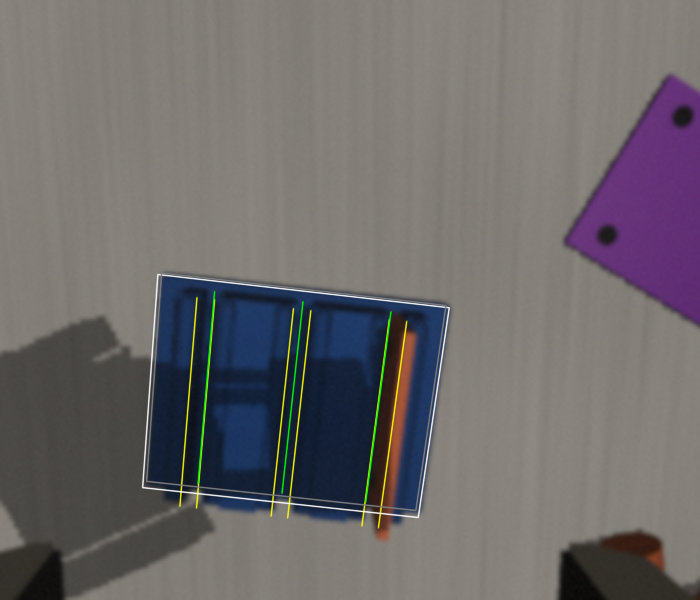

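```bash
cat > ov2.py <<'E'
import sys,re
src=open("ov.py").read()
src=src.replace('im=cv2.resize(c["im"][60:300,200:480,::-1],None,fx=2.5,fy=2.5,interpolation=cv2.INTER_CUBIC)','im=cv2.resize(np.clip(c["im"][160:275,252:390,::-1].astype(float)*2.2,0,255).astype(np.uint8),None,fx=5,fy=5,interpolation=cv2.INTER_CUBIC); raw=im.copy()').replace("-[200,60])*2.5+1.0","-[252,160])*5+2")
exec(src)
cv2.imwrite(sys.argv[4],im); cv2.imwrite(sys.argv[4].replace(".png","r.png"),raw)
E
python3 ov2.py 526.5 274.8 -6.7 pics/ov2.png
```

```text
0 (array([527.24, 272.62]), np.float64(-6.688243979301836), np.float64(1.9685338827614487))
12 (array([527.48, 274.93]), np.float64(-6.688244427402162), np.float64(1.7076410747937416))
```

View pics/ov2r.png

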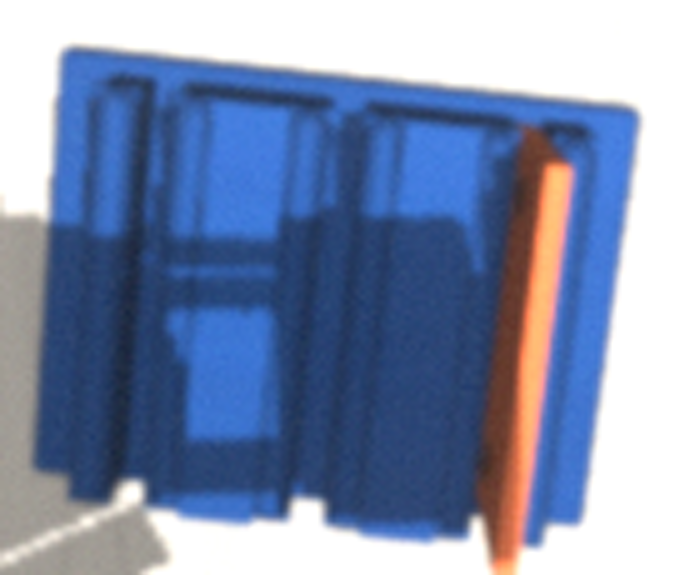

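View pics/ov2.png

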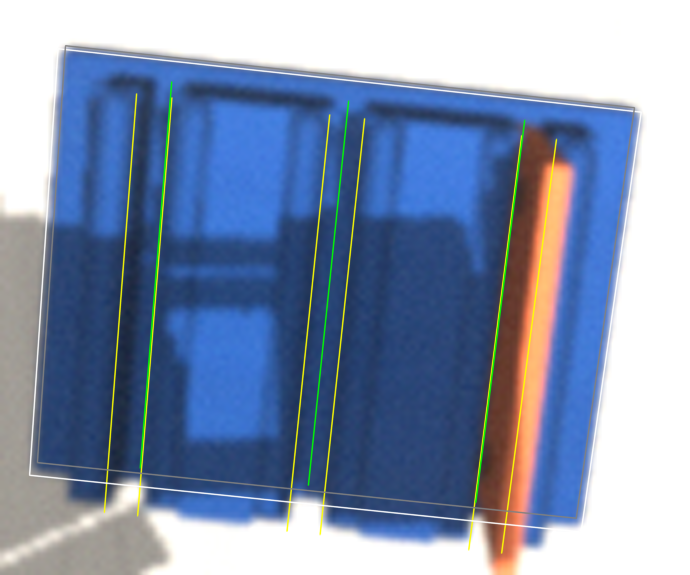

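```bash
cat > ovp.py <<'E'
from h import *
import sys
x,y,a,py,pa=[float(v) for v in sys.argv[1:6]]
def draw(c,im,box,k):
    x0,y0,w,h=box
    I=cv2.resize(im[y0:y0+h,x0:x0+w,::-1],None,fx=k,fy=k,interpolation=cv2.INTER_CUBIC)
    def ln(A,B,col):
        p=(proj(c,np.array([np.array([x,y,0])+rz(a)@np.array(v,float) for v in (A,B)]))-[x0,y0])*k+k/2-.5
        cv2.line(I,tuple(np.int32(p[0]*8)),tuple(np.int32(p[1]*8)),col,1,cv2.LINE_AA,3)
    def poly(L,col): [ln(L[i],L[(i+1)%len(L)],col) for i in range(len(L))]
    poly([(70,50,6),(70,-50,6),(-70,-50,6),(-70,50,6)],(255,255,255))
    poly([(6,25,80),(6,-25,80),(-6,-25,80),(-6,25,80)],(255,255,0))
    R=rz(pa)@Ro.from_euler("y",-25,degrees=True).as_matrix()
    o=np.array([43.3,py,6])
    for t in (-2.5,2.5): poly([o+R@np.array(v) for v in ((t,45,0),(t,-45,0),(t,-45,150),(t,45,150))],(0,255,255) if t<0 else (0,255,0))
    poly([(-43+17*np.cos(u),17*np.sin(u),9) for u in np.linspace(0,6.28,24)[:-1]],(255,0,255))
    return I
T=cam("top");S=cam("side")
c=viewer.read_camera("wrist"); M=np.eye(4); M[:3,:3]=np.array([[.01,1,0],[1,-.01,0],[0,0,-1]]); U,_,V=np.linalg.svd(M[:3,:3]); M[:3,:3]=U@V; M[:3,3]=[565.62,99.55,361.14]
M=np.linalg.inv(M@c["hand_eye"]); W={"K":T["K"]*0,"R":M[:3,:3],"t":M[:3,3]}; W["K"]=np.array([[c["fx"],0,c["cx"]],[0,c["fy"],c["cy"]],[0,0,1]])
w1=cv2.imread("pics/w1.png")[:,:,::-1]
cv2.imwrite("pics/pt.png",draw(T,T["image"],(280,160,70,75),7))
cv2.imwrite("pics/ps.png",draw(S,S["image"],(235,195,95,95),6))
cv2.imwrite("pics/pw.png",draw(W,w1,(270,175,150,140),4))
cv2.imwrite("pics/"+sys.argv[6],np.hstack([cv2.resize(cv2.imread(f"pics/{n}.png"),(0,0),fx=k,fy=k) for n,k in (("pt",.79),("ps",.727),)][:2]))
import numpy
a1=cv2.resize(cv2.imread("pics/pt.png"),(399,399));a2=cv2.resize(cv2.imread("pics/ps.png"),(399,399))
cv2.imwrite("pics/"+sys.argv[6],np.hstack([a1,a2]))
E
python3 ovp.py 586.8 41.4 -19.4 0 0 pp1.png
```

```text
Traceback (most recent call last):
  File "ovp.py", line 25, in <module>
    cv2.imwrite("pics/"+sys.argv[6],np.hstack([cv2.resize(cv2.imread(f"pics/{n}.png"),(0,0),fx=k,fy=k) for n,k in (("pt",.79),("ps",.727),)][:2]))
                                    ~~~~~~~~~^^^^^^^^^^^^^^^^^^^^^^^^^^^^^^^^^^^^^^^^^^^^^^^^^^^^^^^^^^^^^^^^^^^^^^^^^^^^^^^^^^^^^^^^^^^^^^^^^^^^
ValueError: all the input array dimensions except for the concatenation axis must match exactly, but along dimension 0, the array at index 0 has size 415 and the array at index 1 has size 414
```

View pics/pw.png

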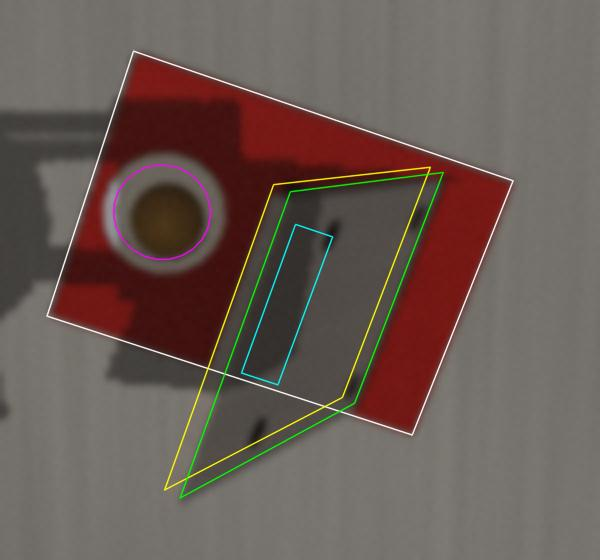

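```bash
sed -i '/np.hstack(\[cv2.resize(cv2.imread(f/d' ovp.py; python3 ovp.py 587.5 41.4 -19.4 0 0 pp1.png; python3 -c "
import cv2;i=cv2.imread('pics/w1.png')[175:315,270:420];i=cv2.convertScaleAbs(i,alpha=2);cv2.imwrite('pics/pwr.png',cv2.resize(i,None,fx=4,fy=4,interpolation=2))"
```

```text
(no output)
```

View pics/pp1.png

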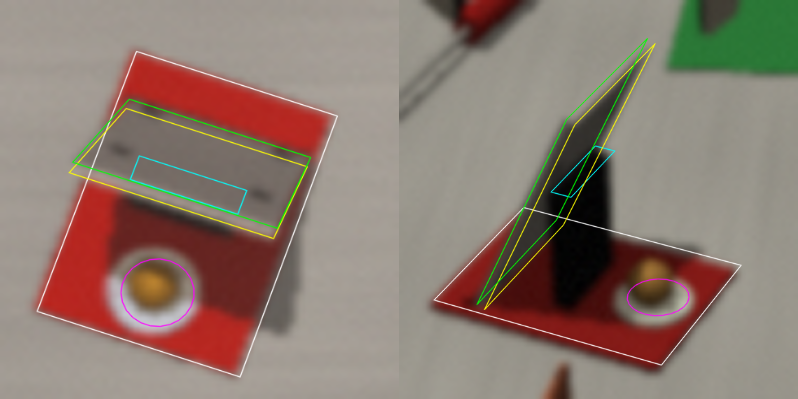

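View pics/pwr.png

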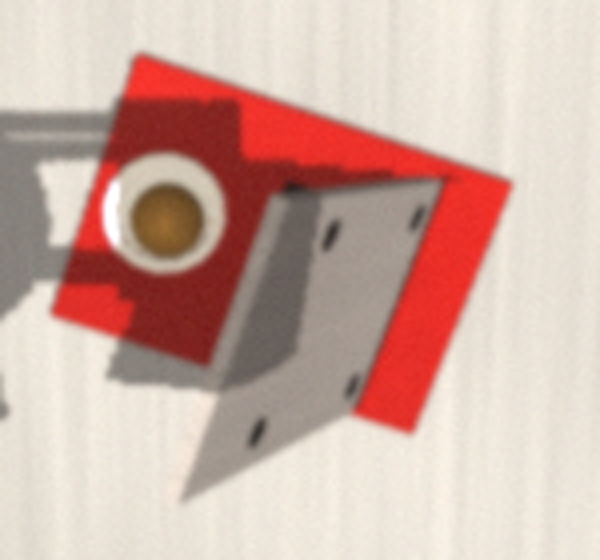

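```bash
cat >> h.py <<'E'
TR=np.array([587,41.4,0.]); TY=-19.4
def plate_tcp(s,py=-0.5,lean=25):
    l=np.radians(lean)
    R=rz(TY)@np.array([[0,np.cos(l),np.sin(l)],[1,0,0],[0,np.sin(l),-np.cos(l)]])
    p=TR+rz(TY)@np.array([43.3-s*np.sin(l),py,6+s*np.cos(l)])
    return p,R
E
python3 - <<'E'
from h import *
s=bot.read_state(); p1,R1=plate_tcp(193); p2,_=plate_tcp(103); print(p1,p2); print(R1)
plan(s["ee_pos"],s["ee_rot"],p1,R1)
E
```

```text
[550.74  53.64 180.92] [586.62  41.    99.35]
[[ 0.33  0.85  0.4 ]
 [ 0.94 -0.3  -0.14]
 [ 0.    0.42 -0.91]]
10 rows
[[-0.809,0.059,0.463],[-0.804,0.065,0.471],[-0.799,0.07,0.48],[-0.793,0.074,0.488],[-0.787,0.078,0.497],[-0.781,0.082,0.506],[-0.775,0.084,0.516],[-0.768,0.087,0.525],[-0.762,0.088,0.534],[-0.755,0.089,0.543]]
[[-0.413,-0.068,0.305],[-0.413,-0.068,0.305],[-0.413,-0.068,0.305],[-0.413,-0.068,0.305],[-0.413,-0.068,0.305],[-0.413,-0.068,0.305],[-0.413,-0.068,0.305],[-0.413,-0.068,0.305],[-0.413,-0.068,0.305],[-0.413,-0.068,0.305]]
check
```

```bash
python3 -m pendant '{"claw":[110,110,110,110,110,110,110,110,110,110],"offset":[[-0.81,0.06,0.46],[-0.8,0.065,0.47],[-0.8,0.07,0.48],[-0.79,0.075,0.49],[-0.79,0.08,0.5],[-0.78,0.08,0.51],[-0.78,0.085,0.52],[-0.77,0.09,0.53],[-0.76,0.09,0.53],[-0.76,0.09,0.54]],"dr":[[-0.41,-0.07,0.3],[-0.41,-0.07,0.31],[-0.42,-0.07,0.3],[-0.41,-0.07,0.31],[-0.41,-0.07,0.3],[-0.42,-0.07,0.31],[-0.41,-0.07,0.3],[-0.41,-0.06,0.31],[-0.42,-0.07,0.3],[-0.41,-0.07,0.31]]}'
python3 -m pendant '{"claw":[110,110],"offset":[[0,0,0],[0,0,0]],"dr":[[0,0,0],[0,0,0]]}'
python3 - <<'E'
from h import *
c=cam("wrist"); cv2.imwrite("pics/w3.png",c["image"][:,:,::-1]); s=bot.read_state()
p2,R2=plate_tcp(103); plan(s["ee_pos"],s["ee_rot"],p2,R2)
# predicted plate corners
l=np.radians(25);o=TR+rz(TY)@np.array([43.3,-0.5,6]);R=rz(TY)@Ro.from_euler("y",-25,degrees=True).as_matrix()
print(proj(c,np.array([o+R@np.array(v) for v in ((-2.5,45,150),(2.5,45,150),(-2.5,-45,150),(2.5,-45,150))])))
E
```

```text
t: 6.95
ee_pos: [550.9, 52.6, 180.5]
ee_rot: [[0.332, 0.854, 0.401], [0.943, -0.301, -0.142], [-0.001, 0.426, -0.905]]
ft_force: [0.8, -0.3, 0.2]
finger_gap: 0.564
t: 7.12
ee_pos: [549.6, 52.9, 179.3]
ee_rot: [[0.332, 0.856, 0.396], [0.943, -0.301, -0.142], [-0.002, 0.421, -0.907]]
ft_force: [0.2, 0.1, 0.5]
finger_gap: 0.568
4 rows
[[-0.002,-0.002,0.752],[-0.002,-0.002,0.752],[-0.002,-0.002,0.752],[-0.002,-0.002,0.752]]
[[0.0,0.001,0.003],[0.0,0.001,0.003],[0.0,0.001,0.003],[0.0,0.001,0.003]]
check
[[320.99 186.65]
 [330.13 186.67]
 [321.11 335.81]
 [329.36 335.82]]
```

View pics/w3.png

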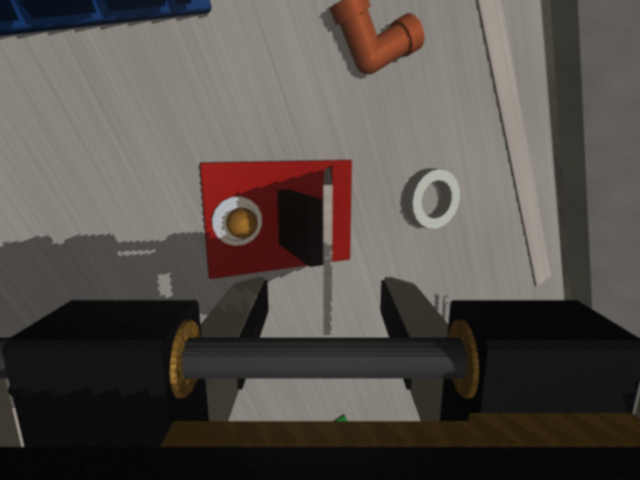

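```bash
python3 -m pendant '{"claw":[110,110,110,110,110,110],"offset":[[0,0,0.7],[0,0,0.7],[0,0.02,0.7],[0,0,0.6],[0,0,0.3],[0,0,0]],"dr":[[0,0,0],[0,0,0],[0,0,0],[0,0,0],[0,0,0],[0,0,0]]}'
python3 -m pendant '{"claw":[255,255,255,255,255,255,255,255],"offset":[[0,0,0],[0,0,0],[0,0,0],[0,0,0],[0,0,0],[0,0,0],[0,0,0],[0,0,0]],"dr":[[0,0,0],[0,0,0],[0,0,0],[0,0,0],[0,0,0],[0,0,0],[0,0,0],[0,0,0]]}' 25
python3 - <<'E'
from h import *
c=cam("side"); cv2.imwrite("pics/s3.png",cv2.resize(c["image"][150:390,180:420,::-1],None,fx=2.5,fy=2.5)); s=bot.read_state(); print(s["ee_pos"],s["ft_force"],s["finger_gap"]*93)
E
```

```text
t: 7.67
ee_pos: [587.4, 41.5, 98.3]
ee_rot: [[0.33, 0.856, 0.397], [0.944, -0.299, -0.141], [-0.002, 0.421, -0.907]]
ft_force: [-0.1, 0.2, 0.1]
finger_gap: 0.571
t: 8.33
ee_pos: [587.3, 41.0, 99.6]
ee_rot: [[0.331, 0.855, 0.399], [0.944, -0.299, -0.141], [-0.001, 0.423, -0.906]]
ft_force: [-0.6, 0.1, 1.0]
finger_gap: 0.054
[587.34  41.01  99.57] [-0.54 -0.01  0.81] 5.106059809045741
```

View pics/s3.png

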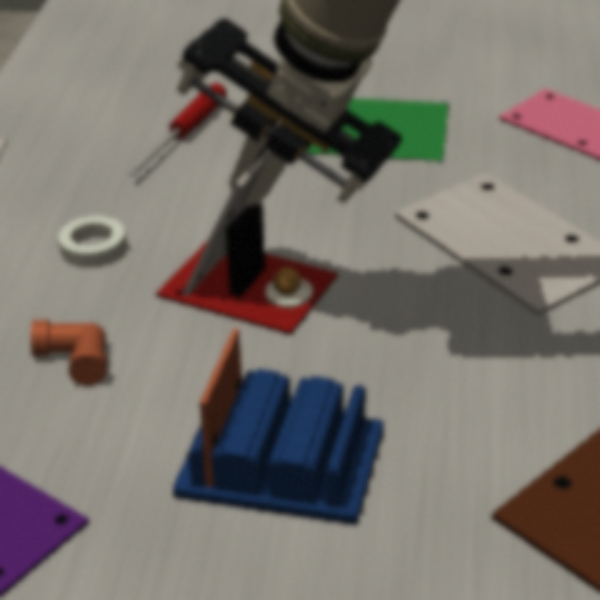

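```bash
python3 -m pendant '{"claw":[255,255,255,255,255,255,255,255],"offset":[[0,0.1,-0.2],[0,0.2,-0.4],[0,0.34,-0.73],[0,0.34,-0.73],[0,0.34,-0.73],[0,0.34,-0.73],[0,0.34,-0.73],[0,0,0]],"dr":[[0,0,0],[0,0,0],[0,0,0],[0,0,0],[0,0,0],[0,0,0],[0,0,0],[0,0,0]]}'
python3 - <<'E'
from h import *
s=bot.read_state()
R=np.array([[0,1,0],[1,0,0],[0,0,-1.]]); R=rz(-6.7)@R
plan(s["ee_pos"],s["ee_rot"],np.array([483.1,279.9,225]),R)
c=cam("side"); cv2.imwrite("pics/s4.png",cv2.resize(c["image"][150:390,180:420,::-1],None,fx=2.5,fy=2.5))
E
```

```text
t: 9.05
ee_pos: [590.3, 41.3, 247.4]
ee_rot: [[0.331, 0.852, 0.407], [0.944, -0.299, -0.14], [0.002, 0.43, -0.903]]
ft_force: [0.5, -0.7, -0.9]
finger_gap: 0.057
9 rows
[[0.703,-0.638,-0.211],[0.719,-0.631,-0.176],[0.735,-0.621,-0.141],[0.75,-0.609,-0.107],[0.765,-0.595,-0.073],[0.78,-0.58,-0.04],[0.794,-0.562,-0.008],[0.807,-0.542,0.023],[0.82,-0.521,0.053]]
[[0.47,0.05,-0.23],[0.47,0.05,-0.23],[0.47,0.05,-0.23],[0.47,0.05,-0.23],[0.47,0.05,-0.23],[0.47,0.05,-0.23],[0.47,0.05,-0.23],[0.47,0.05,-0.23],[0.47,0.05,-0.23]]
check
```

View pics/s4.png

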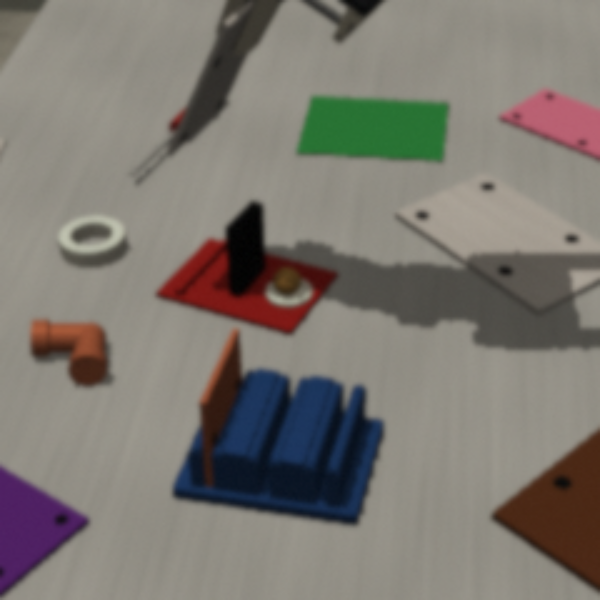

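```bash
python3 -m pendant '{"claw":[255,255,255,255,255,255,255,255,255,255],"offset":[[0.7,-0.64,-0.21],[0.72,-0.63,-0.18],[0.735,-0.62,-0.14],[0.75,-0.61,-0.11],[0.765,-0.595,-0.07],[0.78,-0.58,-0.04],[0.79,-0.56,-0.01],[0.81,-0.54,0.02],[0.82,-0.52,0.05],[0,0,0]],"dr":[[0.47,0.05,-0.23],[0.47,0.05,-0.23],[0.47,0.05,-0.23],[0.47,0.05,-0.23],[0.47,0.05,-0.23],[0.47,0.05,-0.23],[0.47,0.05,-0.23],[0.47,0.05,-0.23],[0.47,0.05,-0.23],[0,0,0]]}'
python3 -m pendant '{"claw":[255,255],"offset":[[0,0,0],[0,0,0]],"dr":[[0,0,0],[0,0,0]]}'
python3 - <<'E'
from h import *
c=cam("side"); cv2.imwrite("pics/s5.png",cv2.resize(c["image"][200:380,180:420,::-1],None,fx=3.3,fy=3.3))
c=cam("wrist"); cv2.imwrite("pics/w5.png",c["image"][:,:,::-1]);s=bot.read_state(); print(s["ee_pos"],s["ee_rot"],s["q"])
for d in viewer.mark_of("slot0","wrist"): print(d["confidence"],d["point"],onz(c,d["point"],12))
E
```

```text
t: 9.93
ee_pos: [477.8, 282.7, 215.7]
ee_rot: [[0.113, 0.993, -0.016], [0.994, -0.113, 0.0], [-0.002, -0.016, -1.0]]
ft_force: [1.2, 1.3, -1.9]
finger_gap: 0.054
t: 10.1
ee_pos: [480.0, 278.9, 217.2]
ee_rot: [[0.117, 0.993, -0.01], [0.993, -0.117, -0.002], [-0.003, -0.01, -1.0]]
ft_force: [-0.4, -0.1, -1.9]
finger_gap: 0.053
[480.46 278.61 218.33] [[ 0.12  0.99 -0.01]
 [ 0.99 -0.12 -0.  ]
 [-0.   -0.01 -1.  ]] [0.43 0.02 1.61 0.   1.53 0.55]
0.98 [370.7, 212.3] [525.55 276.09  12.  ]
0.76 [326.7, 214.5] [481.81 278.94  12.  ]
```

View pics/s5.png

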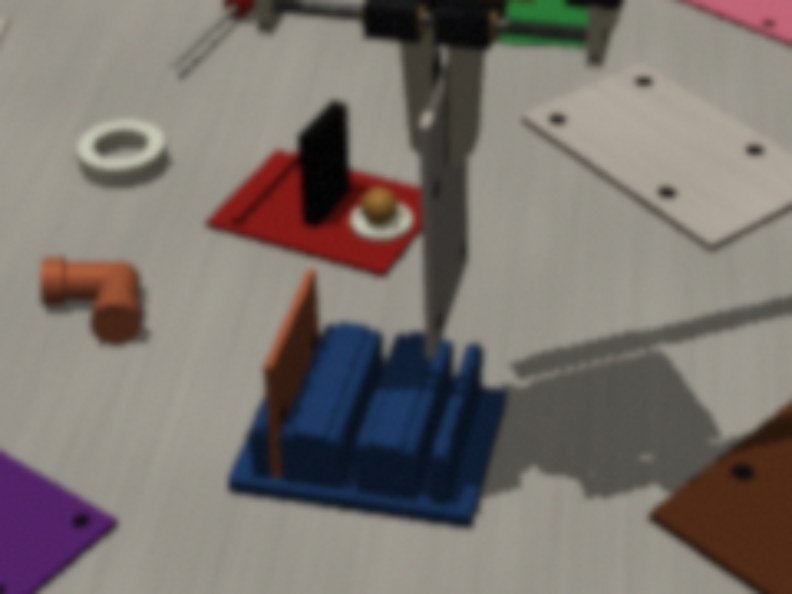

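View pics/w5.png

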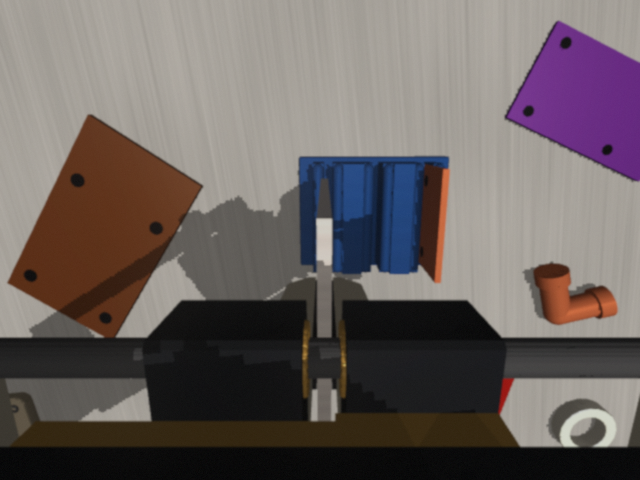

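Run:
```python
from h import *
c=cam("wrist"); s=bot.read_state()
im=cv2.convertScaleAbs(c["image"][145:295,285:455,::-1],alpha=1.6)
cv2.imwrite("pics/w5c.png",cv2.resize(im,None,fx=4,fy=4,interpolation=2))
R=rz(-6.7)@np.array([[0,1,0],[1,0,0],[0,0,-1.]])
print("rot err tool deg",Ro.from_matrix(s["ee_rot"].T@R).as_rotvec(degrees=True), s["ee_pos"], "tool shift to 482.5,279.5:",s["ee_rot"].T@(np.array([482.5,279.5,s["ee_pos"][2]])-s["ee_pos"]))
```

```text
rot err tool deg [-0.45  0.09 -0.09] [480.66 278.79 218.97] tool shift to 482.5,279.5: [ 0.92  1.75 -0.02]
```

View pics/w5c.png

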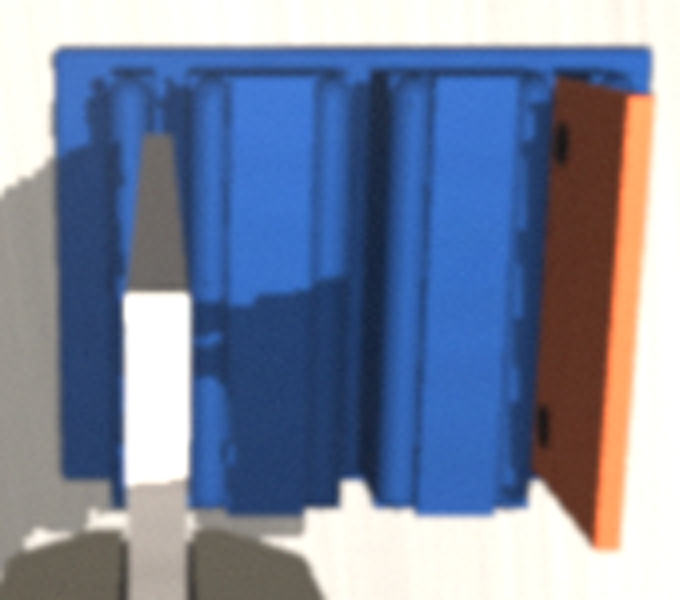

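```bash
python3 -m pendant '{"claw":[255,255,255,255],"offset":[[0.03,0.05,0],[0,0,0.3],[0,0,0],[0,0,0]],"dr":[[-0.05,0,0],[0,0,0],[0,0,0],[0,0,0]]}'
cat > chk.py <<'E'
from h import *
import sys
s=bot.read_state(); c=cam("wrist")
R=rz(-6.7)@np.array([[0,1,0],[1,0,0],[0,0,-1.]])
print(s["ee_pos"],"rot err tool deg",Ro.from_matrix(s["ee_rot"].T@R).as_rotvec(degrees=True),"shift to 483.0,279.5:",s["ee_rot"].T@(np.array([483.0,279.5,s["ee_pos"][2]])-s["ee_pos"]),s["ft_force"])
# predicted slot0 lips and plate bottom edge
C=np.array([526.8,274.8,0])
L=[C+rz(-6.7)@np.array([-44+e,y,52.]) for y in (50,-50) for e in (-4,4)]
print("slot lips pix",proj(c,L))
for d in viewer.mark_of("slot0","wrist"): print(d["confidence"],d["point"],onz(c,d["point"],12))
im=cv2.convertScaleAbs(c["image"][125:275,265:435,::-1],alpha=1.8)
cv2.imwrite("pics/"+sys.argv[1],cv2.resize(im,None,fx=4.5,fy=4,interpolation=2))
E
python3 chk.py w6.png
```

```text
t: 10.63
ee_pos: [481.5, 279.9, 209.0]
ee_rot: [[0.117, 0.993, -0.005], [0.993, -0.117, -0.002], [-0.002, -0.005, -1.0]]
ft_force: [-0.9, -0.6, -2.5]
finger_gap: 0.05
[481.54 279.92 209.  ] rot err tool deg [-0.26  0.13 -0.03] shift to 483.0,279.5: [-0.25  1.5  -0.01] [-0.92 -0.58 -2.5 ]
slot lips pix [[321.14 166.64]
 [330.67 166.64]
 [321.34 279.03]
 [330.17 279.04]]
0.88 [371.8, 215.3] [527.71 275.93  12.  ]
```

View pics/w6.png

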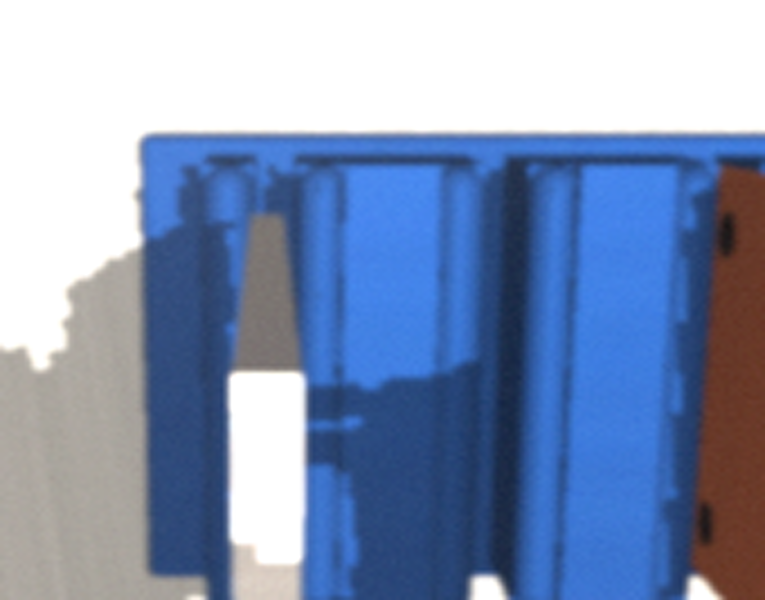

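```bash
python3 -m pendant '{"claw":[255,255,255,255,255,255],"offset":[[0,0.055,0.3],[0,0,0.5],[0,0,0.5],[0,0,0.2],[0,0,0],[0,0,0]],"dr":[[-0.04,0.02,0],[0,0,0],[0,0,0],[0,0,0],[0,0,0],[0,0,0]]}'
python3 chk.py w7.png
python3 - <<'E'
from h import *
c=cam("side"); cv2.imwrite("pics/s7.png",cv2.resize(c["image"][260:360,240:345,::-1],None,fx=6,fy=6,interpolation=2))
E
```

```text
t: 11.23
ee_pos: [483.5, 280.1, 164.7]
ee_rot: [[0.117, 0.993, 0.0], [0.993, -0.117, 0.0], [0.0, 0.0, -1.0]]
ft_force: [-0.3, -0.4, -2.0]
finger_gap: 0.053
[483.52 280.06 164.75] rot err tool deg [ 0.02 -0.02 -0.02] shift to 483.0,279.5: [-0.61 -0.45 -0.  ] [-0.29 -0.44 -2.02]
slot lips pix [[317.   171.  ]
 [328.01 171.01]
 [317.53 299.11]
 [327.62 299.12]]
0.64 [373.2, 229.0] [526.2  272.96  12.  ]
```

View pics/w7.png

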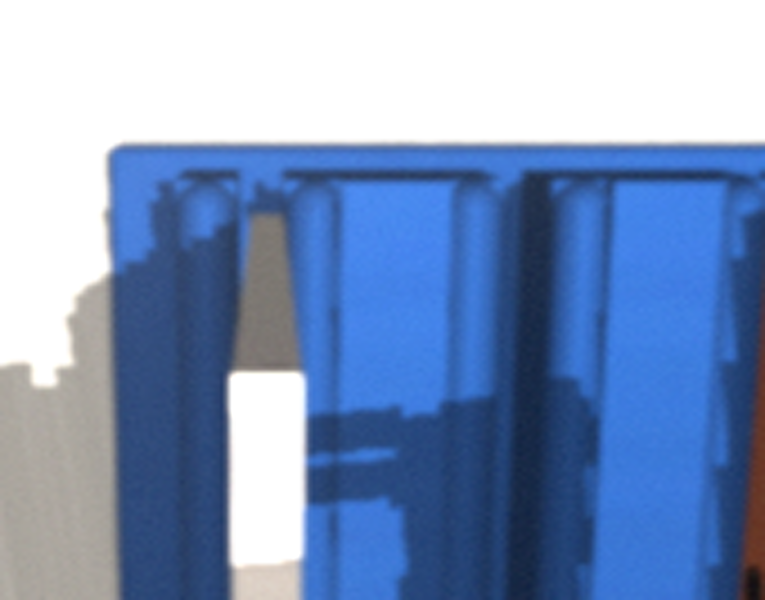

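View pics/s7.png

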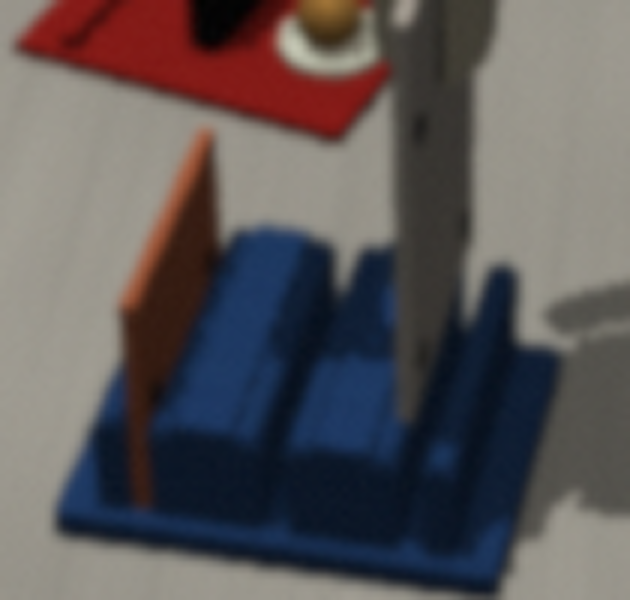

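```bash
python3 -m pendant '{"claw":[255,255,255,255,255],"offset":[[0,-0.01,0.2],[0,0,0.3],[0,0,0.3],[0,0,0],[0,0,0]],"dr":[[0,0,0],[0,0,0],[0,0,0],[0,0,0],[0,0,0]]}'
```

```text
t: 11.8
ee_pos: [482.6, 279.7, 139.5]
ee_rot: [[0.117, 0.993, -0.001], [0.993, -0.117, -0.001], [-0.001, -0.001, -1.0]]
ft_force: [-0.7, 0.1, -2.8]
finger_gap: 0.053
```

No contact force; it is about 15 mm into the slot, so I'm continuing down.

```bash
python3 -m pendant '{"claw":[255,255,255,255,255],"offset":[[0,0,0.2],[0,0,0.25],[0,0,0.2],[0,0,0],[0,0,0]],"dr":[[0,0,0],[0,0,0],[0,0,0],[0,0,0],[0,0,0]]}'
python3 -m pendant '{"claw":[255,255,255,255,255],"offset":[[0,0,0.06],[0,0,0.06],[0,0,0],[0,0,0],[0,0,0]],"dr":[[0,0,0],[0,0,0],[0,0,0],[0,0,0],[0,0,0]]}'
```

```text
t: 12.22
ee_pos: [483.1, 279.9, 120.7]
ee_rot: [[0.117, 0.993, 0.0], [0.993, -0.117, 0.0], [0.0, 0.0, -1.0]]
ft_force: [-0.1, 0.4, -1.7]
finger_gap: 0.051
t: 12.63
ee_pos: [483.6, 280.3, 118.1]
ee_rot: [[0.117, 0.993, 0.001], [0.993, -0.117, 0.001], [0.001, 0.001, -1.0]]
ft_force: [0.2, -0.8, -2.6]
finger_gap: 0.055
```

```bash
python3 -m pendant '{"claw":[255,255,255,255],"offset":[[0,0,0.08],[0,0,0.05],[0,0,0],[0,0,0]],"dr":[[0,0,0],[0,0,0],[0,0,0],[0,0,0]]}'
python3 -m pendant '{"claw":[255,255,255],"offset":[[0,0,0.06],[0,0,0],[0,0,0]],"dr":[[0,0,0],[0,0,0],[0,0,0]]}'
python3 - <<'E'
from h import *
c=cam("side"); cv2.imwrite("pics/s8.png",cv2.resize(c["image"][220:360,230:360,::-1],None,fx=4.2,fy=4.2,interpolation=2))
E
```

```text
t: 12.97
ee_pos: [483.7, 280.4, 114.3]
ee_rot: [[0.117, 0.993, 0.002], [0.993, -0.117, 0.001], [0.001, 0.002, -1.0]]
ft_force: [0.2, 0.4, -0.6]
finger_gap: 0.048
t: 13.22
ee_pos: [483.9, 280.6, 114.2]
ee_rot: [[0.117, 0.993, 0.002], [0.993, -0.117, 0.001], [0.002, 0.002, -1.0]]
ft_force: [-5.1, -1.8, 12.4]
finger_gap: 0.052
```

View pics/s8.png

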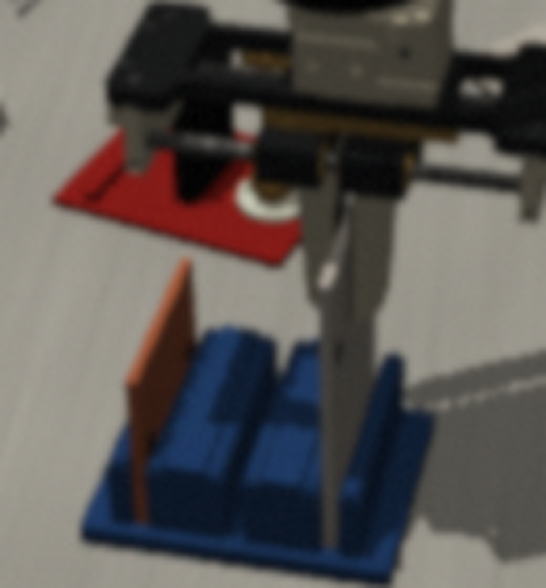

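```bash
python3 -m pendant '{"claw":[255,110,110,110,110],"offset":[[0,0,-0.02],[0,0,0],[0,0,0],[0,0,0],[0,0,0]],"dr":[[0,0,0],[0,0,0],[0,0,0],[0,0,0],[0,0,0]]}'
python3 -m pendant '{"claw":[110,110,110,110,110,110,110],"offset":[[0,0,-0.3],[0,0,-0.7],[0,0,-0.9],[0,0,-0.9],[0,0,-0.9],[0,0,-0.9],[0,0,0]],"dr":[[0,0,0],[0,0,0],[0,0,0],[0,0,0],[0,0,0],[0,0,0],[0,0,0]]}'
python3 - <<'E'
from h import *
c=cam("side"); cv2.imwrite("pics/s9.png",cv2.resize(c["image"][200:360,230:360,::-1],None,fx=3.7,fy=3.7,interpolation=2))
C=np.array([526.8,274.8,0]); L=[C+rz(-6.7)@np.array([-44,y,z]) for z in (12,162.) for y in (45,-45)]
print((proj(c,L)-[230,200])*3.7)
c=cam("wrist"); cv2.imwrite("pics/w9.png",c["image"][:,:,::-1])
s=bot.read_state(); print(s["ee_pos"])
for h in (58,):
  p=TR+np.array([0,0,h]); R=rz(TY)@np.array([[0,1,0],[1,0,0],[0,0,-1.]])
  plan(s["ee_pos"],s["ee_rot"],TR+np.array([0,0,170]),R)
E
```

```text
t: 13.68
ee_pos: [483.4, 280.1, 112.5]
ee_rot: [[0.117, 0.993, 0.001], [0.993, -0.117, 0.0], [0.001, 0.001, -1.0]]
ft_force: [0.1, 0.4, 0.1]
finger_gap: 0.291
t: 14.27
ee_pos: [485.9, 281.3, 258.5]
ee_rot: [[0.117, 0.993, 0.01], [0.993, -0.117, 0.005], [0.006, 0.01, -1.0]]
ft_force: [1.1, 0.2, 1.1]
finger_gap: 0.566
[[291.93 553.67]
 [328.61 437.42]
 [287.88 323.67]
 [327.92 214.31]]
[484.25 280.55 253.  ]
10 rows
[[-0.752,0.432,0.276],[-0.743,0.449,0.277],[-0.732,0.465,0.277],[-0.722,0.482,0.277],[-0.711,0.497,0.277],[-0.7,0.513,0.277],[-0.688,0.529,0.277],[-0.676,0.544,0.277],[-0.664,0.559,0.277],[-0.651,0.573,0.277]]
[[0.004,-0.003,0.211],[0.004,-0.003,0.211],[0.004,-0.003,0.211],[0.004,-0.003,0.211],[0.004,-0.003,0.211],[0.004,-0.003,0.211],[0.004,-0.003,0.211],[0.004,-0.003,0.211],[0.004,-0.003,0.211],[0.004,-0.003,0.211]]
check
```

View pics/s9.png

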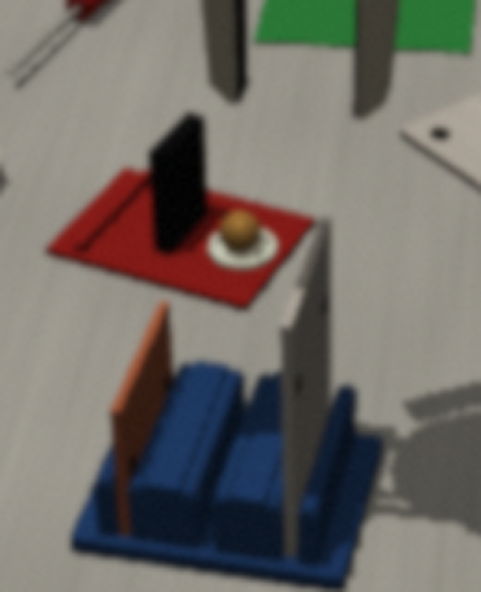

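View pics/w9.png

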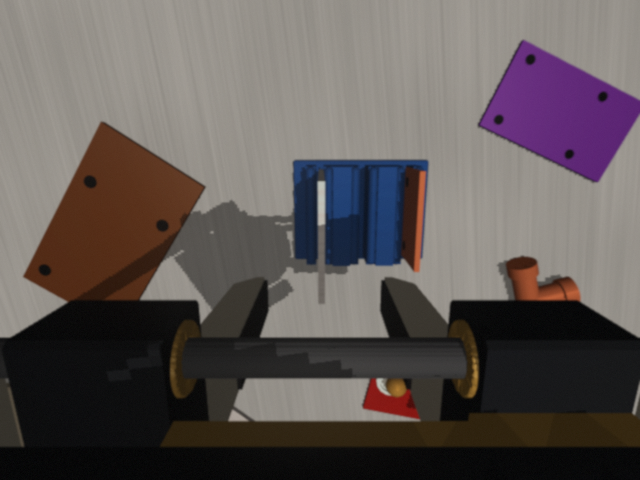

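```bash
python3 -m pendant '{"claw":[110,110,110,110,170,170,170,170,170,170],"offset":[[-0.75,0.43,0.2],[-0.74,0.45,0.2],[-0.73,0.465,0.28],[-0.72,0.48,0.28],[-0.71,0.5,0.28],[-0.7,0.51,0.28],[-0.69,0.53,0.28],[-0.68,0.54,0.28],[-0.66,0.56,0.28],[-0.65,0.57,0.28]],"dr":[[0,0,0.21],[0,0,0.21],[0,0,0.21],[0,0,0.21],[0,0,0.21],[0,0,0.21],[0,0,0.21],[0,0,0.21],[0,0,0.21],[0,0,0.22]]}'
python3 -m pendant '{"claw":[170,170,170],"offset":[[0,0,0],[0,0,0],[0,0,0]],"dr":[[0,0,0],[0,0,0],[0,0,0]]}'
cat > chk2.py <<'E'
from h import *
import sys
s=bot.read_state(); c=cam("wrist")
R=rz(TY)@np.array([[0,1,0],[1,0,0],[0,0,-1.]])
print(s["t"],s["ee_pos"],"rot err deg",Ro.from_matrix(s["ee_rot"].T@R).as_rotvec(degrees=True),"shift to handle:",s["ee_rot"].T@(TR-s["ee_pos"]),s["finger_gap"]*93)
L=[TR+rz(TY)@np.array(v,float) for v in ((6,25,80),(-6,25,80),(6,-25,80),(-6,-25,80),(70,50,6),(-70,50,6),(-43,0,19))]
print("pred handle top corners, deck corners, ball",proj(c,L))
cv2.imwrite("pics/"+sys.argv[1],c["image"][:,:,::-1])
for n in ("tray_handle","ball_center"):
  for d in viewer.mark_of(n,"wrist"): print(n,d["confidence"],d["point"])
E
python3 chk2.py w10.png
```

```text
t: 15.2
ee_pos: [585.1, 40.1, 169.4]
ee_rot: [[0.333, 0.943, -0.002], [0.943, -0.333, 0.001], [0.0, -0.002, -1.0]]
ft_force: [-0.3, 0.1, 0.3]
finger_gap: 0.333
t: 15.45
ee_pos: [585.1, 41.6, 170.5]
ee_rot: [[0.332, 0.943, -0.001], [0.943, -0.332, 0.001], [0.001, -0.001, -1.0]]
ft_force: [-0.4, 0.3, -0.0]
finger_gap: 0.331
15.45 [585.06  41.59 170.5 ] rot err deg [-0.08 -0.04  0.01] shift to handle: [  0.35   2.12 170.49] 30.79797936873599
pred handle top corners, deck corners, ball [[334.64 209.43]
 [317.15 209.41]
 [334.09 278.31]
 [317.4  278.28]
 [407.12 166.61]
 [244.25 166.45]
 [275.53 226.56]]
tray_handle 0.83 [330.2, 235.9]
ball_center 0.88 [278.0, 222.2]
```

View pics/w10.png

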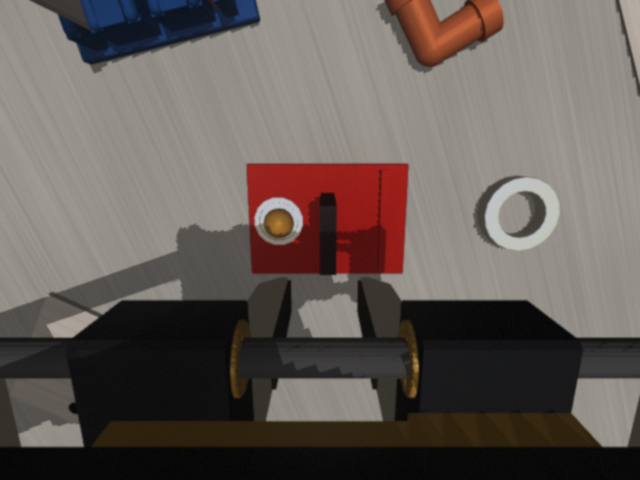

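```bash
python3 -m pendant '{"claw":[170,170,170,170,170,170,170],"offset":[[0.07,0.11,0.3],[0,0,0.7],[0,0,0.8],[0,0,0.8],[0,0,0.8],[0,0,0.6],[0,0,0.25]],"dr":[[0,0,0],[0,0,0],[0,0,0],[0,0,0],[0,0,0],[0,0,0],[0,0,0]]}'
python3 -m pendant '{"claw":[170,170,170],"offset":[[0,0,0],[0,0,0],[0,0,0]],"dr":[[0,0,0],[0,0,0],[0,0,0]]}'
python3 chk2.py w11.png
python3 - <<'E'
from h import *
c=cam("side"); cv2.imwrite("pics/s11.png",cv2.resize(c["image"][200:300,230:350,::-1],None,fx=5,fy=5,interpolation=2))
E
```

```text
t: 16.18
ee_pos: [587.5, 43.0, 40.2]
ee_rot: [[0.331, 0.944, -0.004], [0.944, -0.331, 0.001], [-0.001, -0.004, -1.0]]
ft_force: [-0.3, -0.6, -0.5]
finger_gap: 0.335
t: 16.43
ee_pos: [591.1, 42.5, 45.7]
ee_rot: [[0.331, 0.943, 0.004], [0.943, -0.332, 0.001], [0.002, 0.003, -1.0]]
ft_force: [-0.3, 0.7, 0.7]
finger_gap: 0.334
16.4333 [591.1   42.48  45.72] rot err deg [ 0.18 -0.1   0.04] shift to handle: [-2.46 -3.66 45.7 ] 31.036643497340627
pred handle top corners, deck corners, ball [[329.09 272.43]
 [296.5  272.42]
 [328.51 390.9 ]
 [298.55 390.92]
 [445.13 184.46]
 [186.66 184.18]
 [236.4  279.73]]
tray_handle 0.75 [319.0, 306.0]
ball_center 0.73 [244.4, 274.4]
```

View pics/w11.png

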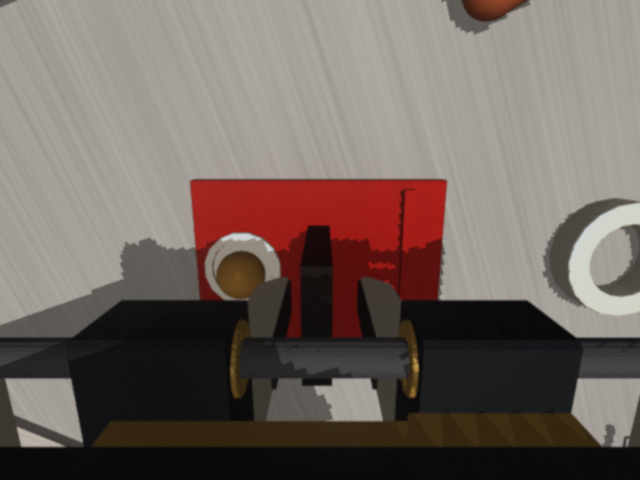

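View pics/s11.png

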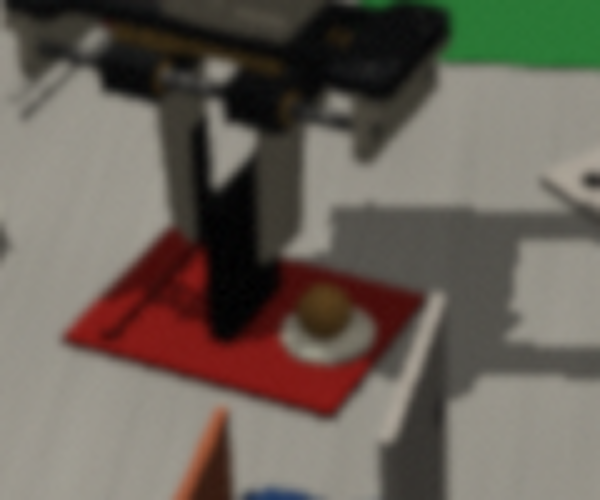

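```bash
python3 -m pendant '{"claw":[170,170,170,170],"offset":[[0,-0.05,0.1],[0,0,0],[0,0,0],[0,0,0]],"dr":[[0,0,0],[0,0,0],[0,0,0],[0,0,0]]}'
python3 chk2.py w12.png
```

```text
t: 16.97
ee_pos: [588.3, 42.7, 41.0]
ee_rot: [[0.332, 0.943, 0.001], [0.943, -0.332, 0.001], [0.001, 0.001, -1.0]]
ft_force: [1.1, -0.4, 0.3]
finger_gap: 0.33
16.9667 [588.33  42.75  41.02] rot err deg [ 0.04 -0.05  0.02] shift to handle: [-1.75 -0.84 41.02] 30.73153800932626
pred handle top corners, deck corners, ball [[336.62 275.05]
 [302.88 275.02]
 [335.43 397.05]
 [304.52 397.03]
 [453.39 184.  ]
 [188.78 183.76]
 [239.63 281.51]]
tray_handle 0.66 [324.3, 308.6]
ball_center 0.86 [246.1, 276.2]
```

View pics/w12.png

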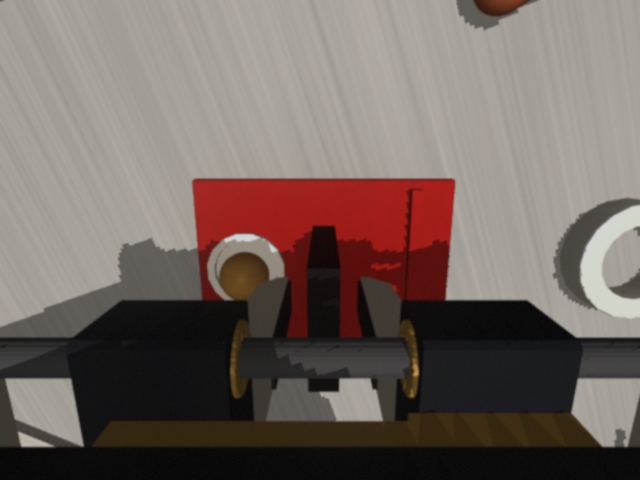

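```bash
python3 -m pendant '{"claw":[205,205,215,220,225,230,240,255,255,255],"offset":[[0,0,0],[0,0,0],[0,0,0],[0,0,0],[0,0,0],[0,0,0],[0,0,0],[0,0,0],[0,0,0],[0,0,0]],"dr":[[0,0,0],[0,0,0],[0,0,0],[0,0,0],[0,0,0],[0,0,0],[0,0,0],[0,0,0],[0,0,0],[0,0,0]]}' 45
python3 -m pendant '{"claw":[255,255,255,255,255,255,255,255],"offset":[[0,0,-0.03],[0,0,-0.08],[0,0,-0.13],[0,0,-0.18],[0,0,-0.18],[0,0,-0.12],[0,0,-0.06],[0,0,0]],"dr":[[0,0,0],[0,0,0],[0,0,0],[0,0,0],[0,0,0],[0,0,0],[0,0,0],[0,0,0]]}'
python3 - <<'E'
from h import *
c=cam("side"); cv2.imwrite("pics/s13.png",cv2.resize(c["image"][190:300,230:350,::-1],None,fx=5,fy=5,interpolation=2))
E
```

```text
t: 17.95
ee_pos: [588.2, 42.9, 41.1]
ee_rot: [[0.332, 0.943, 0.001], [0.943, -0.332, 0.001], [0.001, 0.0, -1.0]]
ft_force: [-4.4, 0.5, 2.8]
finger_gap: 0.125
t: 18.62
ee_pos: [589.0, 42.8, 65.5]
ee_rot: [[0.332, 0.943, 0.003], [0.943, -0.332, 0.001], [0.001, 0.002, -1.0]]
ft_force: [-0.0, -0.4, -4.0]
finger_gap: 0.129
```

View pics/s13.png

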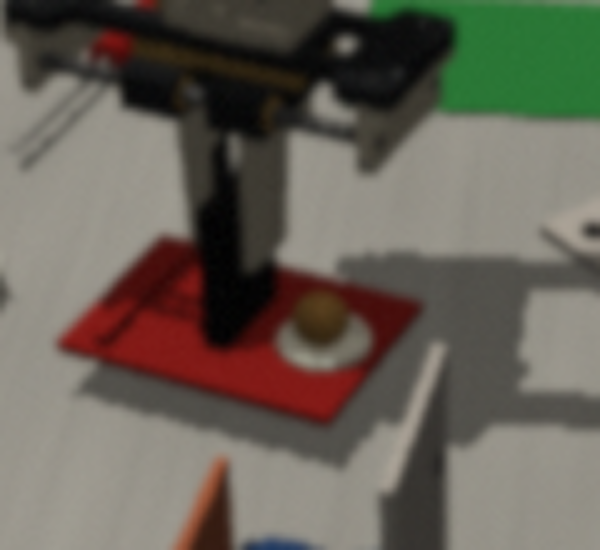

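Run:
```python
from h import *
T=cam("top");S=cam("side")
for c,n in ((T,"top"),(S,"side")):
    I=c["image"].astype(int); M=((I[...,1]>I[...,0]*1.6)&(I[...,1]>I[...,2]*1.5)&(I[...,1]>50)).astype(np.uint8)
    k,l,st,ce=cv2.connectedComponentsWithStats(M); j=1+np.argmax(st[1:,4]); cnt=cv2.findContours((l==j).astype(np.uint8),0,2)[0][0][:,0]
    W=np.array([onz(c,p,3)[:2] for p in cnt],np.float32); print(n,st[j],cv2.minAreaRect(W))
s=bot.read_state(); print(s["ee_pos"])
for m in ((494,-270),): print(s["ee_rot"].T@(np.array([*m,205])-s["ee_pos"])/30)
```

```text
top [ 405  206   48   59 2806] ((492.404296875, -266.835205078125), (127.38002014160156, 155.44793701171875), 89.75048065185547)
side [304 189  55  25 911] ((493.9324645996094, -264.0277404785156), (124.14817810058594, 155.536865234375), 88.94677734375)
[588.25  42.74  64.29]
[-10.87   0.5   -4.7 ]
```

```bash
python3 -m pendant '{"claw":[255,255,255,255,255,255,255,255,255,255],"offset":[[0,0,-0.1],[0,0,-0.3],[0,0,-0.5],[0,0,-0.7],[0,0,-0.8],[0,0,-0.8],[0,0,-0.7],[0,0,-0.5],[0,0,-0.3],[0,0,0]],"dr":[[0,0,0],[0,0,0],[0,0,0],[0,0,0],[0,0,0],[0,0,0],[0,0,0],[0,0,0],[0,0,0],[0,0,0]]}'
python3 -m pendant '{"claw":[255,255,255,255,255,255,255,255,255,255],"offset":[[-0.05,0,0],[-0.1,0,0],[-0.15,0.01,0],[-0.2,0.01,0],[-0.25,0.01,0],[-0.3,0.01,0],[-0.35,0.01,0],[-0.4,0.02,0],[-0.45,0.02,0],[-0.5,0.02,0]],"dr":[[0,0,0],[0,0,0],[0,0,0],[0,0,0],[0,0,0],[0,0,0],[0,0,0],[0,0,0],[0,0,0],[0,0,0]]}'
python3 -m pendant '{"claw":[255,255,255,255,255,255,255,255,255,255],"offset":[[-0.52,0.02,0],[-0.52,0.02,0],[-0.52,0.02,0],[-0.52,0.02,0],[-0.52,0.02,0],[-0.52,0.02,0],[-0.52,0.02,0],[-0.52,0.02,0],[-0.52,0.02,0],[-0.5,0.02,0]],"dr":[[0,0,0],[0,0,0],[0,0,0],[0,0,0],[0,0,0],[0,0,0],[0,0,0],[0,0,0],[0,0,0],[0,0,0]]}'
python3 -m pendant '{"claw":[255,255,255,255,255,255,255,255,255,255],"offset":[[-0.5,0.02,0],[-0.45,0.02,0],[-0.4,0.02,0],[-0.35,0.01,0],[-0.3,0.01,0],[-0.25,0.01,0],[-0.2,0.01,0],[-0.15,0.01,0],[-0.1,0,0],[-0.05,0,0]],"dr":[[0,0,0],[0,0,0],[0,0,0],[0,0,0],[0,0,0],[0,0,0],[0,0,0],[0,0,0],[0,0,0],[0,0,0]]}'
python3 -m pendant '{"claw":[255,255,255,255,255,255],"offset":[[-0.03,0,0],[0,0,0],[0,0,0],[0,0,0],[0,0,0],[0,0,0]],"dr":[[0,0,0],[0,0,0],[0,0,0],[0,0,0],[0,0,0],[0,0,0]]}'
python3 - <<'E'
from h import *
c=cam("side"); cv2.imwrite("pics/s14.png",cv2.resize(c["image"][110:360,220:450,::-1],None,fx=2.4,fy=2.4,interpolation=2))
c=cam("top"); cv2.imwrite("pics/t14.png",cv2.resize(c["image"][100:350,180:480,::-1],None,fx=2.4,fy=2.4,interpolation=2))
c=cam("wrist"); cv2.imwrite("pics/w14.png",c["image"][:,:,::-1])
s=bot.read_state(); print(s["t"],s["ee_pos"],s["ee_rot"],s["dq"],s["finger_gap"])
E
```

```text
t: 19.6
ee_pos: [589.7, 42.7, 208.8]
ee_rot: [[0.332, 0.943, 0.006], [0.943, -0.332, 0.001], [0.002, 0.005, -1.0]]
ft_force: [0.5, -0.3, -2.7]
finger_gap: 0.128
t: 20.43
ee_pos: [563.6, -37.6, 205.5]
ee_rot: [[0.332, 0.943, 0.001], [0.943, -0.332, 0.001], [0.001, 0.001, -1.0]]
ft_force: [-0.5, -0.0, -3.8]
finger_gap: 0.126
t: 21.27
ee_pos: [517.2, -186.6, 205.4]
ee_rot: [[0.333, 0.943, 0.001], [0.943, -0.333, 0.0], [0.001, 0.001, -1.0]]
ft_force: [0.4, 0.4, -3.6]
finger_gap: 0.127
t: 22.1
ee_pos: [493.8, -263.9, 205.1]
ee_rot: [[0.332, 0.943, 0.001], [0.943, -0.332, 0.001], [0.001, 0.001, -1.0]]
ft_force: [0.4, -0.9, -4.6]
finger_gap: 0.125
t: 22.6
ee_pos: [493.6, -264.4, 205.2]
ee_rot: [[0.332, 0.943, 0.001], [0.943, -0.332, 0.001], [0.001, 0.001, -1.0]]
ft_force: [-0.7, 0.1, -4.3]
finger_gap: 0.124
22.75 [ 493.57 -264.54  205.2 ] [[ 0.33  0.94  0.  ]
 [ 0.94 -0.33  0.  ]
 [ 0.    0.   -1.  ]] [-0. -0.  0. -0. -0. -0.] 0.12868297551735752
```

View pics/s14.png

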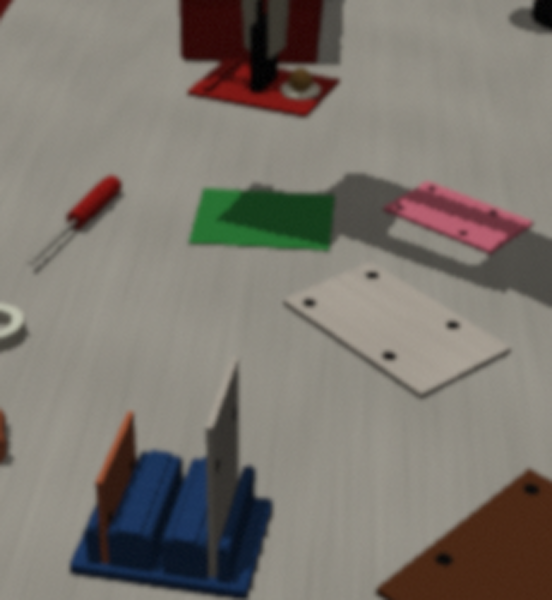

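View pics/t14.png

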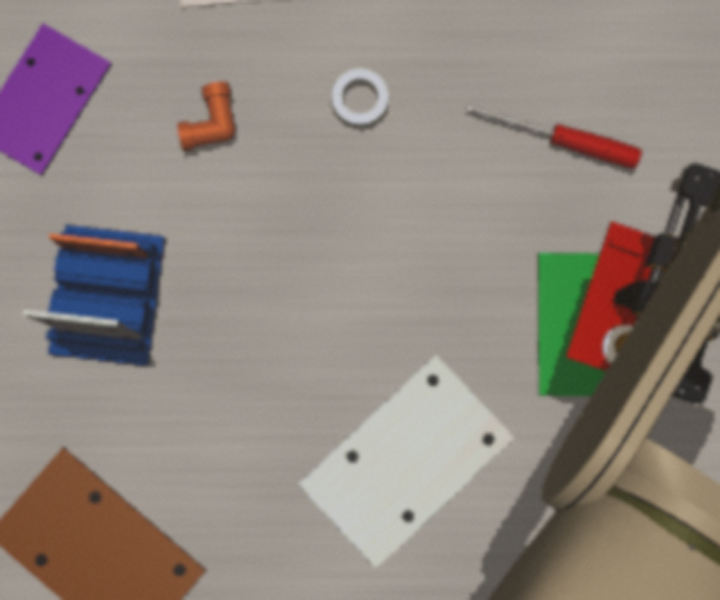

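View pics/w14.png

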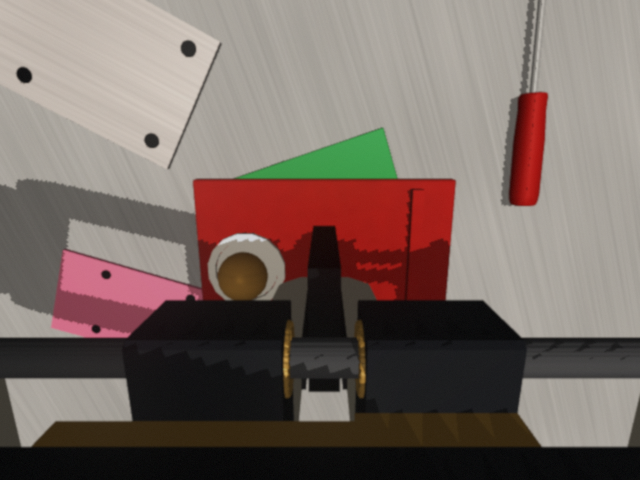

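```bash
python3 -c "
from station import workorder; print(workorder.hand_in())"
```

```text
the job is handed in; nothing more can be done
None
```

The aluminium plate is standing in the rack, and I handed the job in with the arm still holding the tray over the green mat. It took about 23 s of the 59 s.

**Plate:** I pinched it along its lean, lifted it straight up, and lowered it into slot0 until it touched the floor. Contact read about 12 N at a height matching the slot floor, within about 1 mm. After I let go, the side, top and wrist pictures showed it upright and fully down. The copper plate had not moved.

**Tray:** I gripped the handle, lifted the tray level and carried it to about 2 mm from the measured centre of the mat. Its underside is about 16 cm above the mat, going by the arm's height. The joints were still and the tool was upright within about 0.1°. The last pictures showed the ball still in its pocket and the small parts where they were.

**Disagreements:** No check failed. The cameras disagreed by 2–3 mm on some positions, and I corrected both the slot alignment and the handle grasp by the wrist camera.

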